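# Close the stone case and fold its three clips home

### The arm

A 6-joint arm with a two-finger parallel gripper is mounted at the origin on the work surface. World frame = base frame: x ahead of the robot, y to its left, z up, the work surface at z = 0. Lengths are in m, angles in rad, forces in N, time in s.
With the tool pointing down it reaches from about 0.325 to 0.75 m from the base axis. Payload 7.6 kg.
Tool frame: the origin (TCP) lies at the very end of the fingers, on their centre line; the grasp point (between the pads) lies 19 mm behind it; z points along the fingers, y is the line along which they close (so a half turn about z gives the same grasp; the last joint's range is limited). The gripper opens to 85 mm and grips with 20 to 120 N. Pads are 22 mm wide; open, the fingers measure 114 mm over their backs; the gripper's body (76 mm by 85 mm) begins 54 mm behind the grasp point. The pads swing forward as they close: fully open they stand 13 mm farther back than shut.
Start: joints at [-1.284, 0.052, 1.401, -0, 1.689, -0.07], TCP at [0.183, -0.492, 0.231] pointing down, gripper open.
Joint ranges: [-2.9, 2.9], [-0.91, 2.17], [0.12, 2.37], [-1.06, 4.2], [0.26, 2.73], [-2.93, 2.93]. Speed limits (rad/s): [2.57, 2.57, 3.01, 3.14, 3.14, 3.14].

### API

Orientations are given as a unit quaternion [x, y, z, w].
In Python, from rig import telemetry, vision, arm gives the robot as it stands.
- The arm moves only by the tool servo_tool, never from a script. Its argument "increments" is one flat list of numbers, 7 for each row, row after row: the opening, from 0 (shut) to 1 (fully open), then the shift along the tool's x, y, z scaled (see below), then the turn, a rotation vector about the tool's x, y, z scaled (see below). A call has 1 to 12 rows; each row is the pose to reach, as a shift and turn from the pose commanded when the call began, along the tool's axes at that moment; what a row does not reach only later rows make up. The controller multiplies each number of a shift by 75 cm and each number of a turn by pi/2 rad. A row lasts 1/12 s, in which the tool goes at most 41.7 mm and 7.16 degrees, less where a joint would pass 70% of its speed; a pose out of reach is approached as far as the arm can. A call with a number of a shift or a turn outside -1 to 1 is refused whole. A call with a gripper value outside its range is refused whole. The fingers move at their own pace and stop on an object; "grip_force" is the grip in N (left out, the last holds). Time passes only in rows, so rows that repeat a pose let the fingers close. It gives the time, the measured TCP pose, the force, the opening and the grip force at its end, in the units of the state.
- telemetry.get_state(): the state, without advancing time (a new reading comes with each control period).
- vision.grab_frame(name): name is "scene" or "side" or "wrist"; returns (picture, depth): 384x512x3 uint8, red, green, blue; 384x512 float32, m along the optical axis (not along the pixel's ray), 0 where there is no reading.
- vision.camera_info(name): a dict with "vertical_fov" (degrees; the focal length in pixels is half the picture's height over the tangent of half this angle, whatever the lens; pixels are square), "cx", "cy" (the principal point, pixels), "k1" (the pictures are not rectified: a ray, as slopes to the right and down, at radius r is drawn at 1 + k1 r^2 times it, then the intrinsics apply), "rvec" (rotation vector, rad) and "tvec" (3), from world to camera coordinates, as OpenCV has them. Camera axes: x right, y down, z forward; pixel columns grow to the right and rows downward; lengths in m; the calibration is good to about 2 mm. A picture is of the moment at which its call begins: read the wrist's pose just before it. camera_info takes no time and is no camera call; for the wrist camera it gives the pose at the moment of the call.
- arm.close_job(): hands the job in; it is judged then, once.
The state is a dict: "clock": time; "qpos": joint angles; "joint_vel": joint speeds; "joint_torque": joint torques, N m; "tool_pos": TCP position; "ee_rot": TCP orientation; "ft_force": force on the tool from outside, world axes, zero at the start; "torque": the same for the moment, N m; "width": opening from 0.0 (shut) to 1.0 (fully open); "finger_force": force on a finger pad.
Only numpy, scipy, OpenCV 4.12 (cv2) and the standard library are available. Lean on these libraries where they do the work, as an engineer would, in place of code of your own. Each camera call takes 0.05 s, during which the arm holds its last target. There are 200 camera calls.

### The job

Set the loose lid on the grey stone case so that its three keepers face the three clips and it sits down flat on the rim, with the clips still up. Then fold the clips over onto the lid one by one, pressing each gently until it snaps under its sprung roller and stays down. Press by feel, never with more than 35 N, set the lid down without banging it, and leave the other things on the table where they are.

Things in the scene. Friction and masses are not known exactly. Their poses are not given: they have to be found in the camera images.
- case: Grey plastic stone case, open at the top, fixed to the table: 150 (its x) by 130 (its y) by 50 mm tall, walls 5 mm, stones inside below 20 mm. Origin: centre of its underside; z up. On brackets outside the middle of its +x (far), +y (left) and -y (right) walls it carries three steel clip flaps; its -x wall has none.
- lid: Loose lid, about 0.5 kg: white frame, clear window; plate 148 (x) by 128 (y) by 6 mm, 8 to 14 mm above the origin. Origin: centre, level with the feet of four tapered corner bosses 8 mm tall that fit inside the case's walls with 1 mm to spare each way. Seated, its axes lie along the case's and its origin is 42 mm straight above the case's (plate on the rim).
- lid_grip (a point): Middle of the lid's black bar handle: 12 mm thick (lid x), 44 mm long (lid y), 26 mm tall, standing on the plate, top 40 mm above the lid's origin. This point is 10 mm from the lid's centre towards its -x edge (the edge without keeper), 27 mm above its origin.
- lid_mid (a point): Centre of the lid's top face, 14 mm above its origin. Black keepers stand at the middle of the lid's +x, +y and -y edges, from 22 to 41 mm inside the edge, up to 36 mm above the lid's origin. Each has a land on which a clip's bead comes to rest and, just past the bead, a sprung steel roller 7 mm thick that snaps out over it. Each keeper is screwed up or down by its own amount, up to 5 mm.
- left_hinge (a point): Middle of the level hinge pin of the clip on the case's +y side, 14 mm outside the wall, 64 mm above the case's underside; axes as the case's. The clip is a plate 28 mm wide, 4 mm thick, 42 mm from the pin to the round bead at its free end. Light to move (under 2 N at the bead), it stays where left above 0.8. Bracket ears beside it: 44 mm over both, 3 mm above the pin.
- clip_left (a joint): Angle of the clip on the case's +y side: 0 level, inward over the lid; 1.57 upright; more leans outward (stop 2.35). Pressed down at 32 mm from the pin it takes 5 to 15 N at the roller, gives way with a snap about 0.05 above home, then is hard on the land. Home is -0.14 to 0.14, by its keeper's height. Let go before the snap, a weak spring lifts it to about 0.7.
- right_hinge (a point): Middle of the level hinge pin of the clip on the case's -y side, 14 mm outside the wall, 64 mm above the case's underside; axes as the case's. The clip is a plate 28 mm wide, 4 mm thick, 42 mm from the pin to the round bead at its free end. Light to move (under 2 N at the bead), it stays where left above 0.8. Bracket ears beside it: 44 mm over both, 3 mm above the pin.
- clip_right (a joint): Angle of the clip on the case's -y side: 0 level, inward over the lid; 1.57 upright; more leans outward (stop 2.35). Pressed down at 32 mm from the pin it takes 5 to 15 N at the roller, gives way with a snap about 0.05 above home, then is hard on the land. Home is -0.14 to 0.14, by its keeper's height. Let go before the snap, a weak spring lifts it to about 0.7.
- far_hinge (a point): Middle of the level hinge pin of the clip on the case's +x side, 14 mm outside the wall, 64 mm above the case's underside; axes as the case's. The clip is a plate 28 mm wide, 4 mm thick, 42 mm from the pin to the round bead at its free end. Light to move (under 2 N at the bead), it stays where left above 0.8. Bracket ears beside it: 44 mm over both, 3 mm above the pin.
- clip_far (a joint): Angle of the clip on the case's +x side: 0 level, inward over the lid; 1.57 upright; more leans outward (stop 2.35). Pressed down at 32 mm from the pin it takes 5 to 15 N at the roller, gives way with a snap about 0.05 above home, then is hard on the land. Home is -0.14 to 0.14, by its keeper's height. Let go before the snap, a weak spring lifts it to about 0.7.
- tray_aqua: Bystander, leave alone: open white tray of blue-green stones, 100 x 100 x 22 mm. Origin: centre of its underside.
- tray_rose: Bystander, leave alone: open white tray of pink stones, 90 x 110 x 22 mm. Origin: centre of its underside.
- calculator: Bystander, leave alone: black pocket calculator, 130 x 75 x 13 mm, flat. Origin: centre of its underside.
- loupe: Bystander, leave alone: black folding magnifier, 22 mm tall drum 32 mm across with a steel swing cover. Origin: centre of its underside.
- tweezers: Bystander, leave alone: steel tweezers lying flat, 125 mm long, 6 mm high. Origin: centre of its underside.
- stone_jar: Bystander, leave alone: small glass jar with white cap, 36 mm across, 50 mm tall. Origin: centre of its underside.
- card_box: Bystander, leave alone: closed white card box, 70 x 90 x 28 mm. Origin: centre of its underside.

How it is judged:
On the way, in this order (a step that is already met when the one before it is completed fails the run):
1. the lid sits flat on the case's rim, keepers towards the clips, all three clips still up (z of lid in the frame of case between 0.039 and 0.0445 m and x of lid in the frame of case between -0.0035 and 0.0035 m and y of lid in the frame of case between -0.0035 and 0.0035 m and angle between the x axis of lid and the x axis of case, either way round below 0.06 rad and x of lid_grip in the frame of case below -0.004 m and value of joint each of clip_left, clip_right, clip_far above 0.6 rad), for 0.2 s.
2. at least one clip is snapped home, the lid still seated (z of lid in the frame of case between 0.039 and 0.0445 m and x of lid in the frame of case between -0.0035 and 0.0035 m and y of lid in the frame of case between -0.0035 and 0.0035 m and angle between the x axis of lid and the x axis of case, either way round below 0.06 rad and x of lid_grip in the frame of case below -0.004 m and value of joint any of clip_left, clip_right, clip_far below 0.16 rad), for 0.2 s.
At the end, for the whole second after the job is handed in: The lid rests seated on the case (origin 39 to 44.5 mm above the case's underside, within 3.5 mm of centred along the case's x and y, turned less than 0.06 rad, its handle on the side without a clip), at rest; all three clips are snapped home (joint below 0.16 rad) (z of lid in the frame of case between 0.039 and 0.0445 m and x of lid in the frame of case between -0.0035 and 0.0035 m and y of lid in the frame of case between -0.0035 and 0.0035 m and angle between the x axis of lid and the x axis of case, either way round below 0.06 rad and x of lid_grip in the frame of case below -0.004 m and value of joint each of clip_left, clip_right, clip_far below 0.16 rad and linear speed of lid below 0.02 m/s); the robot touches nothing.
It fails at once if the fingers press on a clip or the case with more than 35 N (contact force between the fingers and case above 35 N).
It fails at once if the lid is banged or forced onto the case (more than 100 N between them) (contact force between lid and case above 100 N).
It fails at once if another thing on the table is moved by more than 20 mm (distance of any of tray_aqua, tray_rose, calculator, loupe, tweezers, stone_jar, card_box from where it was at the start of the episode above 0.02 m).
It also fails if it takes over 72 s, if anything falls off the work surface, if the arm or the gripper's body presses on something with over 40 N, if the wrist force passes 120 N, or if a joint passes its speed limit or range.

## Working session

There is one attempt and no reset: what is moved stays moved. The work goes in short steps, Python scripts to look and compute and a tool call to move; the robot and the scene stay as the last step left them, time stands still between calls to the robot, and variables do not carry over. Pictures are saved under pics/ and viewed, at most 10 in all, crops included, and the job is handed in when it is done.

Besides the shell and the picture viewer there is one more tool, called after "Request:" in YAML: its name, and indented under it one key for each argument. servo_tool: Moves the arm, as the interface text tells. Shifts and turns lie within -1 to 1; 1 stands for 75 cm of shift or pi/2 rad of turn. Its arguments: {"type":"object","properties":{"increments":{"type":"array"},"grip_force":{"type":"number"}},"required":["increments"]}

```bash
ls; mkdir -p pics; cat > h.py <<'E'
import numpy as np, cv2
from rig import telemetry, vision, arm
from scipy.spatial.transform import Rotation as R
def cam(n):
    c=vision.camera_info(n); f=192/np.tan(np.radians(c['vertical_fov'])/2)
    Rm=R.from_rotvec(np.array(c['rvec'],float).ravel()).as_matrix(); t=np.array(c['tvec'],float).ravel()
    return dict(f=f,cx=c['cx'],cy=c['cy'],k1=c['k1'],R=Rm,t=t)
def slopes(c,uv):
    d=(np.atleast_2d(uv).astype(float)-[c['cx'],c['cy']])/c['f']; s=d.copy()
    for _ in range(20): s=d/(1+c['k1']*(s**2).sum(1,keepdims=True))
    return s
def plane(c,uv,z):
    s=slopes(c,uv); d=np.c_[s,np.ones(len(s))]@c['R']; o=-c['R'].T@c['t']
    return o+d*((z-o[2])/d[:,2])[:,None]
def pts(c,uv,dep):
    s=slopes(c,uv); p=np.c_[s,np.ones(len(s))]*np.asarray(dep)[:,None]
    return (p-c['t'])@c['R']
def proj(c,P):
    q=np.atleast_2d(P)@c['R'].T+c['t']; s=q[:,:2]/q[:,2:]
    return s*(1+c['k1']*(s**2).sum(1,keepdims=True))*c['f']+[c['cx'],c['cy']]
def cloud(c,d):
    v,u=np.mgrid[0:384,0:512]; return pts(c,np.c_[u.ravel(),v.ravel()],d.ravel()).reshape(384,512,3)
def shot(n):
    c=cam(n); p,d=vision.grab_frame(n); return c,p,d
def save(name,p): cv2.imwrite('pics/'+name,cv2.cvtColor(p,cv2.COLOR_RGB2BGR))
E
python3 - <<'E'
from h import *
print(telemetry.get_state())
for n in ['scene','side']:
    c,p,d=shot(n); save(n+'.png',p); np.savez(n+'.npz',p=p,d=d,**c); print(n,-c['R'].T@c['t'],c['f'],c['k1'])
E
```

```text
pics
{'clock': 0.0, 'qpos': array([-1.28429778e+00,  5.28245059e-02,  1.40174992e+00,  4.12308303e-05,
        1.68860190e+00, -7.02893483e-02]), 'joint_vel': array([ 0.00036145, -0.00066744,  0.00098512,  0.00075484, -0.00043697,
        0.00105944]), 'joint_torque': array([-2.88829633e-04, -3.81665611e+01, -3.60188520e+01, -1.07234582e-04,
        6.17750498e-03,  2.07699645e-05]), 'tool_pos': array([ 0.18331489, -0.49162669,  0.23046613]), 'ee_rot': array([ 9.84129219e-01,  1.77451551e-01, -6.50796999e-05, -7.89423922e-04]), 'ft_force': array([ 0.28103201, -0.20205105,  0.13394037]), 'torque': array([-0.01000106, -0.00601852, -0.03326493]), 'finger_force': 0.0, 'width': 1.0008126871357927}
scene [ 1.15207943 -0.09865272  0.89076577] 366.2191456477615 0.010684428096887367
side [ 0.52499123 -0.90431108  0.63190831] 395.0761605665547 -0.1156756973991127
```

View pics/scene.png

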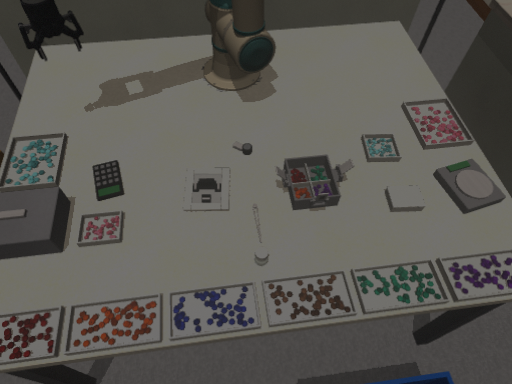

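View pics/side.png

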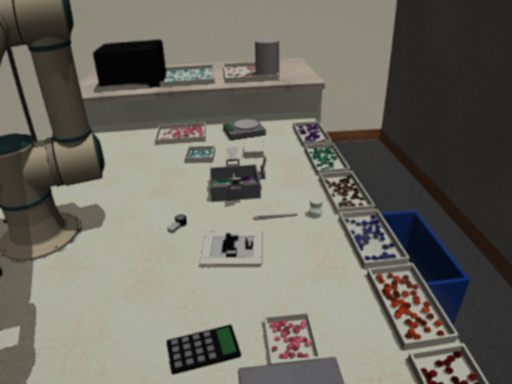

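The scene view shows the lid at about (207,188) and the case at about (312,182), with the loupe at (246,148), tweezers at (257,222) and jar at (262,254). In the side view the lid is at (232,247) and the case at (235,183).

```bash
python3 - <<'E'
from h import *
a=np.load('scene.npz'); b=np.load('side.npz')
A=cv2.resize(a['p'][145:220,175:365],None,fx=4,fy=4,interpolation=3)
B=cv2.resize(b['p'][140:275,155:290],None,fx=2.2,fy=2.2,interpolation=3)
im=np.zeros((300+297,760,3),np.uint8); im[:300]=A; im[300:300+B.shape[0],:B.shape[1]]=B
save('crop1.png',im)
for nm,f in (('scene',a),('side',b)):
    X=cloud(f,f['d']); z=X[...,2]
    for lo,hi in ((.008,.02),(.03,.055),(.055,.12)):
        m=((z>lo)&(z<hi)&(X[...,0]>.3)&(X[...,0]<.75)&(X[...,1]>-.3)&(X[...,1]<.3)&(f['d']>0)).astype(np.uint8)
        n,l,s,cc=cv2.connectedComponentsWithStats(m)
        for i in range(1,n):
            if s[i,4]>25:
                q=X[l==i]; r=cv2.minAreaRect(q[:,:2].astype(np.float32)*1000)
                print(nm,lo,cc[i].round(),s[i,4],np.round(q.mean(0),4),np.round(r[0],1),np.round(r[1],1),round(r[2],1))
E
```

```text
scene 0.008 [240. 147.] 75 [ 0.3862 -0.0158  0.0145] [386.6 -11.7] [63.4 22.1] 45.8
scene 0.008 [318. 172.] 226 [0.5124 0.2071 0.014 ] [512.6 203.9] [64.5 58.3] 0.1
scene 0.008 [298. 174.] 218 [0.5128 0.1434 0.0142] [511.4 143.7] [50. 64.] 89.5
scene 0.008 [206. 189.] 1586 [ 0.5339 -0.132   0.0149] [ 529.7 -131.8] [127.6 149.3] 83.4
scene 0.008 [323. 188.] 175 [0.5725 0.2073 0.0139] [576.7 203.7] [59.4 47.1] 88.9
scene 0.008 [302. 191.] 186 [0.5748 0.143  0.0143] [577.3 145.2] [50.4 51.1] 1.9
scene 0.008 [297. 203.] 64 [0.6141 0.1214 0.0135] [606.4 114.5] [84.2 39.9] 38.3
scene 0.03 [313. 179.] 902 [0.5581 0.175  0.0455] [563.5 170.9] [173.5 173.4] 89.2
scene 0.03 [205. 181.] 95 [ 0.5213 -0.1316  0.0384] [ 519.4 -133.6] [19.7 49.2] 5.3
scene 0.055 [345. 167.] 168 [0.5558 0.2613 0.0797] [554.  262.8] [34.9 45.3] 89.0
scene 0.055 [281. 174.] 107 [0.5574 0.0801 0.0796] [553.8  77.5] [46.9 32.3] 3.7
scene 0.055 [321. 198.] 119 [0.6478 0.1686 0.0814] [646.8 169.9] [46.5 16.3] 87.7
side 0.008 [245. 177.] 106 [0.594  0.2199 0.0141] [595.  212.9] [65.3 42.5] 3.0
side 0.008 [222. 179.] 134 [0.5192 0.2176 0.0141] [520.7 211.3] [46.9 68.8] 89.8
side 0.008 [235. 196.] 168 [0.5537 0.1039 0.014 ] [555.4 104.4] [147.5  10.5] 0.6
side 0.008 [176. 225.] 102 [ 0.3858 -0.0201  0.0133] [387.3 -15.4] [62.2 23.7] 45.0
side 0.008 [232. 249.] 1803 [ 0.5305 -0.1407  0.0139] [ 530.4 -132.4] [133.  146.8] 83.1
side 0.03 [236. 178.] 766 [0.5616 0.1639 0.0435] [566.2 166.1] [174.8 168.5] 89.2
side 0.03 [227. 240.] 73 [ 0.5218 -0.1359  0.0388] [ 521.8 -133.1] [47.7 12.3] 85.4
side 0.055 [232. 155.] 140 [0.5567 0.2572 0.0779] [557.6 259.3] [38.2 42.7] 87.1
side 0.055 [264. 166.] 65 [0.6479 0.1609 0.0797] [648.6 167.2] [46.4 13.7] 87.7
side 0.055 [235. 182.] 100 [0.5565 0.0769 0.0767] [556.  76.] [35.6 43.9] 86.1
```

View pics/crop1.png

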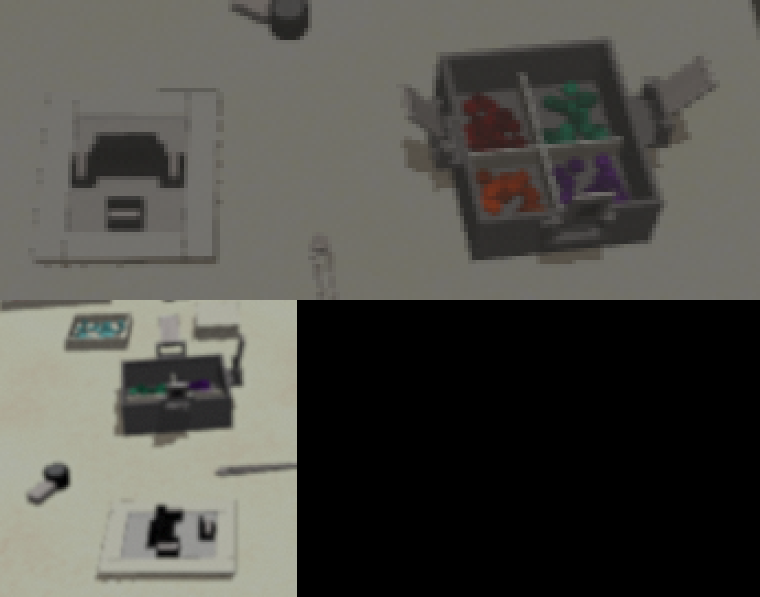

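```bash
cat >> h.py <<'E'
def inc(target,yaw):
    """scaled shift and turn to put TCP at target, pointing down, tool y at world angle yaw"""
    s=telemetry.get_state(); Rt=R.from_quat(s['ee_rot'])
    y=np.array([np.cos(yaw),np.sin(yaw),0]); z=np.array([0,0,-1.]); D=R.from_matrix(np.c_[np.cross(y,z),y,z])
    sh=Rt.inv().apply(np.array(target)-s['tool_pos'])/.75; tn=(Rt.inv()*D).as_rotvec()/(np.pi/2)
    print('inc',np.round(sh,4),np.round(tn,4),'| z',s['tool_pos'].round(4)); return sh,tn
E
python3 - <<'E'
from h import *
c=cam('wrist'); s=telemetry.get_state(); Rt=R.from_quat(s['ee_rot']).as_matrix()
print('cam in tool',Rt.T@(-c['R'].T@c['t']-s['tool_pos']),'axis',Rt.T@c['R'][2],c['f'])
inc([.53,-.13,.25],-.11)
E
```

```text
cam in tool [ 8.16285202e-02 -5.99879437e-05 -1.44565789e-01] axis [-3.16287891e-01  8.89105820e-05  9.48663250e-01] 315.75587428917373
inc [ 0.6016 -0.2905 -0.0255] [-8.000e-04 -5.000e-04 -7.028e-01] | z [ 0.1833 -0.4917  0.2306]
```

Request:
servo_tool:
  increments: [0.4,0.6,-0.29,-0.0255,0,0,-0.703,0.4,0.6,-0.29,-0.0255,0,0,-0.703,0.4,0.6,-0.29,-0.0255,0,0,-0.703,0.4,0.6,-0.29,-0.0255,0,0,-0.703,0.4,0.6,-0.29,-0.0255,0,0,-0.703,0.4,0.6,-0.29,-0.0255,0,0,-0.703,0.4,0.6,-0.29,-0.0255,0,0,-0.703,0.4,0.6,-0.29,-0.0255,0,0,-0.703,0.4,0.6,-0.29,-0.0255,0,0,-0.703,0.4,0.6,-0.29,-0.0255,0,0,-0.703,0.4,0.6,-0.29,-0.0255,0,0,-0.703,0.4,0.6,-0.29,-0.0255,0,0,-0.703]

```text
clock: 1.1
tool_pos: [0.5299, -0.1292, 0.2501]
ee_rot: [0.745, 0.667, -0.0, -0.0]
ft_force: [1.3, -0.8, 0.8]
width: 0.402
finger_force: 0.0
```

```bash
python3 - <<'E'
from h import *
inc([.53,-.13,.25],-.11)
E
```

```text
inc [-0.0011  0.0002  0.0002] [-0.0003  0.0001  0.0003] | z [ 0.5299 -0.1292  0.2501]
```

```bash
python3 - <<'E'
from h import *
c,p,d=shot('wrist'); save('w1.png',p); np.savez('w1.npz',p=p,d=d,**c)
E
```

Request:
servo_tool:
  increments: [0.4,0.395,-0.01,-0.067,0,0,-0.07,0.4,0.395,-0.01,-0.067,0,0,-0.07,0.4,0.395,-0.01,-0.067,0,0,-0.07,0.4,0.395,-0.01,-0.067,0,0,-0.07,0.4,0.395,-0.01,-0.067,0,0,-0.07,0.4,0.395,-0.01,-0.067,0,0,-0.07,0.4,0.395,-0.01,-0.067,0,0,-0.07,0.4,0.395,-0.01,-0.067,0,0,-0.07,0.4,0.395,-0.01,-0.067,0,0,-0.07,0.4,0.395,-0.01,-0.067,0,0,-0.07]

```text
clock: 1.98
tool_pos: [0.5539, 0.1639, 0.2999]
ee_rot: [0.707, 0.707, -0.001, -0.0]
ft_force: [-0.7, 0.1, -0.2]
width: 0.398
finger_force: 0.0
```

```bash
python3 - <<'E'
from h import *
c,p,d=shot('wrist'); save('w2.png',p); np.savez('w2.npz',p=p,d=d,**c)
a=np.load('w1.npz')
save('w12.png',cv2.resize(np.hstack([a['p'],p]),(800,300),interpolation=3))
def rect(f,lo,hi,x0,x1,y0,y1,mn=60):
    X=cloud(f,f['d']); z=X[...,2]
    m=((z>lo)&(z<hi)&(X[...,0]>x0)&(X[...,0]<x1)&(X[...,1]>y0)&(X[...,1]<y1)&(f['d']>0)).astype(np.uint8)
    n,l,s,cc=cv2.connectedComponentsWithStats(m)
    for i in range(1,n):
        if s[i,4]>mn:
            q=X[l==i]; r=cv2.minAreaRect(q[:,:2].astype(np.float32)*1000)
            print(lo,cc[i].round(),s[i,4],np.round(q.mean(0),4),np.round(q.min(0),4),np.round(q.max(0),4),np.round(r[0],1),np.round(r[1],1),round(r[2],1))
print('lid'); rect(a,.009,.02,.4,.7,-.25,0); rect(a,.03,.05,.4,.7,-.25,0)
print('case'); b=np.load('w2.npz'); rect(b,.046,.054,.45,.7,.05,.3); rect(b,.057,.12,.4,.75,.0,.35)
E
```

```text
lid
0.009 [255. 154.] 11081 [ 0.5298 -0.1264  0.0155] [ 0.4494 -0.2012  0.0108] [ 0.6105 -0.0588  0.02  ] [ 530.  -130.5] [127.7 149.2] 83.2
0.03 [248. 164.] 485 [ 0.5214 -0.1313  0.0401] [ 0.5119 -0.158   0.03  ] [ 0.5397 -0.1067  0.044 ] [ 521.4 -134.2] [25.4 54.9] 13.8
0.03 [285. 160.] 76 [ 0.5648 -0.1336  0.0318] [ 0.562  -0.1468  0.0301] [ 0.5675 -0.1215  0.0332] [ 564.9 -134.1] [25.5  3.7] 84.7
case
0.046 [264. 147.] 2969 [0.5645 0.1707 0.0507] [0.4789 0.0885 0.0461] [0.6453 0.2466 0.054 ] [562.2 167.5] [158.2 166.1] 89.8
0.057 [256.  71.] 1015 [0.5547 0.262  0.0826] [0.5315 0.2454 0.0649] [0.577  0.2791 0.1012] [554.2 262.3] [45.6 33.7] 0.1
0.057 [336. 154.] 648 [0.6463 0.1719 0.0851] [0.6385 0.1477 0.0581] [0.6541 0.1944 0.1105] [646.4 171. ] [46.7 15.4] 89.5
0.057 [256. 224.] 895 [0.5542 0.0812 0.0821] [0.5314 0.0638 0.0584] [0.5763 0.0976 0.1022] [553.9  80.6] [45.  33.7] 0.3
```

View pics/w12.png

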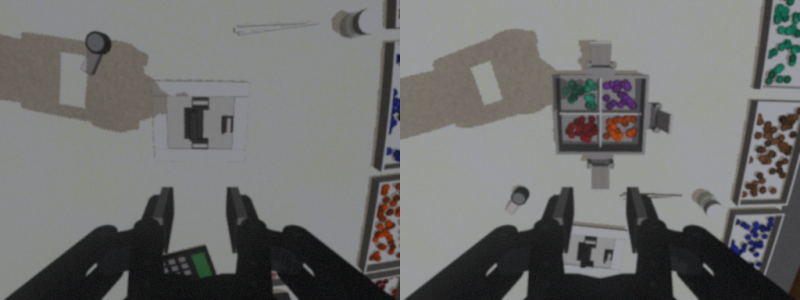

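The wrist view shows the lid at crop (200,120), with handle and far keeper in the orientation expected. The case is at (600,112), with all clips up and leaning out.

```bash
python3 - <<'E'
from h import *
c0=np.array([.554,.171])
for n in ('w2','scene','side'):
    f=np.load(n+'.npz'); X=cloud(f,f['d']).reshape(-1,3); X=X[f['d'].ravel()>0]
    X=X[abs(X[:,2]-.050)<.004]; q=(X[:,:2]-c0)*1000; o=[]
    for ax,h in ((0,75),(1,65)):
        for s in (1,-1):
            t=q[:,1-ax]; m=(abs(q[:,ax]*s-h+2.5)<8)&(abs(t)>26)&(abs(t)<(55 if ax==0 else 62))
            a,b=np.polyfit(t[m],q[m,ax],1); o+=[(round(np.median(q[m,ax])-s*(h-2.5),1),round(a,4),m.sum(),np.round(np.percentile(q[m,ax],[2,98]),1))]
    print(n,o)
# lid: fit edges similarly
f=np.load('w1.npz'); X=cloud(f,f['d']).reshape(-1,3); X=X[(f['d'].ravel()>0)&(X[:,2]>.010)&(X[:,2]<.02)]
L=X[(abs(X[:,0]-.53)<.1)&(abs(X[:,1]+.13)<.1)]; print('platez',np.median(L[:,2]))
inc([.5202,-.1300,.06],-.119); s=telemetry.get_state(); print(s['ft_force'])
E
```

```text
w2 [(np.float64(0.3), np.float64(0.0051), np.int64(217), array([70.6, 76. ])), (np.float64(1.2), np.float64(0.0102), np.int64(216), array([-74.4, -68.7])), (np.float64(-0.6), np.float64(-0.0016), np.int64(250), array([59.6, 64.3])), (np.float64(1.0), np.float64(0.0012), np.int64(270), array([-64.6, -59.7]))]
scene [(np.float64(0.4), np.float64(0.012), np.int64(49), array([69.3, 76.3])), (np.float64(0.9), np.float64(0.0114), np.int64(50), array([-76.7, -67.9])), (np.float64(-0.5), np.float64(-0.0023), np.int64(49), array([60. , 66.7])), (np.float64(-2.3), np.float64(-0.0024), np.int64(42), array([-67.1, -62.3]))]
side [(np.float64(1.7), np.float64(0.0028), np.int64(15), array([72.5, 77.1])), (np.float64(1.5), np.float64(0.01), np.int64(17), array([-71.6, -67.7])), (np.float64(-4.1), np.float64(-0.0054), np.int64(42), array([55.1, 63.7])), (np.float64(-3.2), np.float64(-0.0037), np.int64(47), array([-69.4, -61.2]))]
platez 0.015530460017329432
inc [-0.3905 -0.0444  0.3203] [-0.0006  0.0006  0.0754] | z [0.5539 0.163  0.2999]
[-0.43194802 -0.19000012  0.26519394]
```

Request:
servo_tool:
  increments: [0.4,-0.39,-0.0444,0.1,0,0,0.0754,0.4,-0.39,-0.0444,0.2,0,0,0.0754,0.4,-0.39,-0.0444,0.2,0,0,0.0754,0.4,-0.39,-0.0444,0.2,0,0,0.0754,0.4,-0.39,-0.0444,0.2,0,0,0.0754,0.4,-0.39,-0.0444,0.2,0,0,0.0754,0.4,-0.39,-0.0444,0.2,0,0,0.0754,0.4,-0.39,-0.0444,0.2,0,0,0.0754,0.4,-0.39,-0.0444,0.2,0,0,0.0754,0.4,-0.39,-0.0444,0.25,0,0,0.0754,0.4,-0.39,-0.0444,0.29,0,0,0.0754,0.4,-0.39,-0.0444,0.32,0,0,0.0754]

```text
clock: 3.03
tool_pos: [0.5187, -0.1299, 0.0581]
ee_rot: [0.749, 0.663, -0.001, -0.001]
ft_force: [-0.2, -0.2, 0.3]
width: 0.4
finger_force: 0.0
```

```bash
python3 - <<'E'
from h import *
inc([.5202,-.1297,.018],-.119)
E
```

```text
inc [0.0005 0.0021 0.0534] [-0.0016 -0.0001 -0.0016] | z [ 0.5187 -0.1299  0.0581]
```

Request:
servo_tool:
  grip_force: 50
  increments: [0.4,0.0005,0.001,0.025,0,0,0,0.4,0.0005,0.001,0.04,0,0,0,0.4,0.0005,0.001,0.05,0,0,0,0.4,0.0005,0.001,0.053,0,0,0,0.4,0.0005,0.001,0.053,0,0,0,0,0.0005,0.001,0.053,0,0,0,0,0.0005,0.001,0.053,0,0,0,0,0.0005,0.001,0.053,0,0,0,0,0.0005,0.001,0.053,0,0,0]

```text
clock: 3.78
tool_pos: [0.5222, -0.1283, 0.0224]
ee_rot: [0.748, 0.664, 0.0, 0.001]
ft_force: [-2.0, -0.3, 6.1]
width: 0.122
finger_force: 52.5
```

```bash
python3 - <<'E'
from h import *
inc([.5202,-.1297,.018],-.119);s=telemetry.get_state(); print(s['ft_force'],s['torque'],s['width'],s['finger_force'])
E
```

```text
inc [-0.0021 -0.0025  0.0059] [0.0013 0.0005 0.0005] | z [ 0.5222 -0.1283  0.0224]
[-1.96153725 -0.30948774  6.14202413] [-0.03998801  0.43530227 -0.00973752] 0.12213866105724461 52.485644817352295
```

Request:
servo_tool:
  increments: [0,0,0,-0.01,0,0,0,0,0,0,-0.03,0,0,0,0,0,0,-0.07,0,0,0,0,0,0,-0.12,0,0,0,0,0,0,-0.18,0,0,0,0,0,0,-0.2,0,0,0,0,0,0,-0.2,0,0,0,0,0,0,-0.2,0,0,0]

```text
clock: 4.45
tool_pos: [0.5214, -0.1279, 0.1707]
ee_rot: [0.748, 0.664, 0.0, 0.0]
ft_force: [-0.4, 1.5, -5.8]
width: 0.122
finger_force: 50.9
```

```bash
python3 - <<'E'
from h import *
s=telemetry.get_state(); print(s['ft_force'],s['torque'],s['width'],s['finger_force'])
inc([.5447,.1712,.17],-.003)
c,p,d=shot('wrist'); save('w3.png',p); np.savez('w3.npz',p=p,d=d,**c)
X=cloud(c,d); Rt=R.from_quat(s['ee_rot']); T=Rt.inv().apply(X.reshape(-1,3)-s['tool_pos']).reshape(X.shape)
m=(d>0)&(p.min(2)>70)&(abs(T[...,2])<.025)&(abs(T[...,0])<.09)&(abs(T[...,1])<.1)
q=T[m]; A=np.c_[q[:,:2],np.ones(len(q))]; k=np.linalg.lstsq(A,q[:,2],rcond=None)[0]
for _ in range(5):
    r=q[:,2]-A@k; g=abs(r)<.004; k=np.linalg.lstsq(A[g],q[g,2],rcond=None)[0]
print('plane',k,g.sum(),len(q)); q=q[g]
r=cv2.minAreaRect(q[:,:2].astype(np.float32)*1000); print(r,q.min(0),q.max(0))
E
```

```text
[-0.4365905   1.45559602 -5.77367451] [-0.02958695  0.09763469  0.01557261] 0.1215564527955631 50.934884548187256
inc [ 0.3997 -0.0161  0.0009] [ 0.0002  0.0001 -0.0732] | z [ 0.5214 -0.1279  0.1707]
plane [-0.00584315  0.00192986  0.00718084] 37421 39004
((-0.7583427429199219, 10.428081512451172), (148.74267578125, 128.5126190185547), 89.98068237304688) [-0.06499581 -0.06396127  0.00301377] [0.06350114 0.08480697 0.01095475]
```

View pics/w3.png

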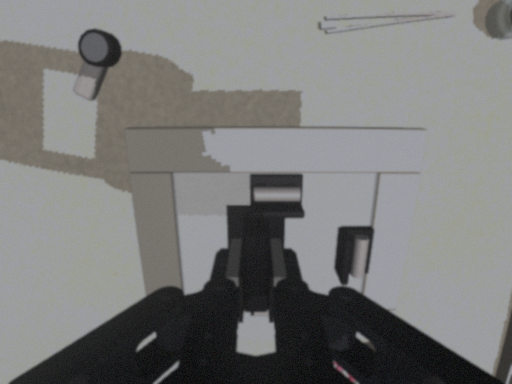

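The wrist view shows the lid squarely in the fingers. Its near edge is at row 128, the side keeper at (277,190) and the far keeper at (355,255).

Request:
servo_tool:
  increments: [0,0.03,-0.001,0,0,0,-0.01,0,0.08,-0.004,0,0,0,-0.02,0,0.13,-0.006,0,0,0,-0.03,0,0.18,-0.008,0,0,0,-0.04,0,0.23,-0.01,0,0,0,-0.05,0,0.28,-0.012,0,0,0,-0.06,0,0.33,-0.014,0,0,0,-0.0732,0,0.37,-0.0155,0,0,0,-0.0732,0,0.39,-0.016,0,0,0,-0.0732,0,0.4008,-0.0168,0,0,0,-0.0732,0,0.4008,-0.0168,0,0,0,-0.0732,0,0.4008,-0.0168,0,0,0,-0.0732]

```text
clock: 5.5
tool_pos: [0.5438, 0.1712, 0.1689]
ee_rot: [0.708, 0.706, -0.002, -0.001]
ft_force: [0.0, -0.1, -4.4]
width: 0.126
finger_force: 51.0
```

```bash
cat > lidcheck.py <<'E'
from h import *
s=telemetry.get_state(); print(s['ft_force'],s['torque'],s['finger_force'])
c,p,d=shot('wrist'); np.savez('w4.npz',p=p,d=d,**c)
X=cloud(c,d); z=s['tool_pos'][2]-.0072
m=(d>0)&(p.min(2)>70)&(abs(X[...,2]-z)<.006)&(abs(X[...,0]-.555)<.1)&(abs(X[...,1]-.171)<.09)
n,l,st,cc=cv2.connectedComponentsWithStats(m.astype(np.uint8)); i=1+np.argmax(st[1:,4])
print('lid',cv2.minAreaRect(X[m][:,:2].astype(np.float32)*1000))
inc([.5443,.1720,.0],-.003)
E
python3 lidcheck.py
```

```text
[ 0.02177923 -0.07171482 -4.44997561] [0.01453412 0.05168394 0.05063155] 50.99245727062225
lid ((554.4545288085938, 170.3529510498047), (128.49423217773438, 149.14710998535156), 89.80016326904297)
inc [0.002  0.0009 0.226 ] [-0.0015  0.0008 -0.0008] | z [0.544  0.1707 0.1695]
```

Request:
servo_tool:
  increments: [0,0.0015,0.0006,0.02,0,0,-0.0008,0,0.0015,0.0006,0.05,0,0,-0.0008,0,0.0015,0.0006,0.08,0,0,-0.0008,0,0.0015,0.0006,0.1,0,0,-0.0008,0,0.0015,0.0006,0.115,0,0,-0.0008,0,0.0015,0.0006,0.122,0,0,-0.0008,0,0.0015,0.0006,0.122,0,0,-0.0008,0,0.0015,0.0006,0.122,0,0,-0.0008]

```text
clock: 6.22
tool_pos: [0.5454, 0.1727, 0.0802]
ee_rot: [0.708, 0.706, 0.0, 0.0]
ft_force: [-0.7, 0.6, -4.9]
width: 0.126
finger_force: 50.9
```

```bash
python3 lidcheck.py; python3 - <<'E'
from h import *
f=np.load('w4.npz'); save('w4.png',f['p'])
E
```

```text
[-0.70845143  0.63179265 -4.93576994] [-0.03098229  0.07765811 -0.00383246] 50.895296931266785
lid ((565.2965087890625, 176.23915100097656), (167.19232177734375, 167.9912109375), 0.24828565120697021)
inc [-0.0013 -0.0021  0.1076] [ 0.0013 -0.0003  0.0004] | z [0.5457 0.1729 0.0807]
```

View pics/w4.png

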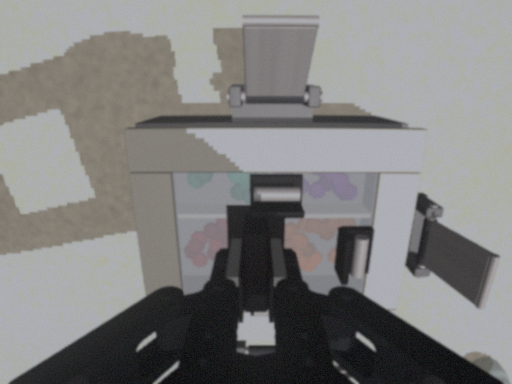

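The view shows the lid just above the case: lid edge mid col about 275.5, hinge mid col about 274, which puts the lid about 1 mm too far in +x. I'll correct that and lower it slowly.

Request:
servo_tool:
  increments: [0,-0.0008,-0.0016,0.002,0,0,0,0,-0.0008,-0.0016,0.004,0,0,0,0,-0.0008,-0.0016,0.006,0,0,0,0,-0.0008,-0.0016,0.008,0,0,0,0,-0.0008,-0.0016,0.01,0,0,0,0,-0.0008,-0.0016,0.012,0,0,0,0,-0.0008,-0.0016,0.013,0,0,0,0,-0.0008,-0.0016,0.013,0,0,0]

```text
clock: 6.93
tool_pos: [0.5435, 0.1724, 0.0693]
ee_rot: [0.708, 0.706, -0.0, -0.0]
ft_force: [0.2, 0.9, -5.5]
width: 0.124
finger_force: 51.0
```

Request:
servo_tool:
  increments: [0,0,0,0.001,0,0,0,0,0,0,0.002,0,0,0,0,0,0,0.003,0,0,0,0,0,0,0.004,0,0,0,0,0,0,0.004,0,0,0]

```text
clock: 7.35
tool_pos: [0.5436, 0.1724, 0.0665]
ee_rot: [0.708, 0.706, -0.0, -0.0]
ft_force: [-0.5, 0.6, -5.1]
width: 0.126
finger_force: 51.0
```

Feet are inside the walls with no contact. Continuing gently.

Request:
servo_tool:
  increments: [0,0,0,0.001,0,0,0,0,0,0,0.002,0,0,0,0,0,0,0.003,0,0,0,0,0,0,0.004,0,0,0,0,0,0,0.004,0,0,0]

```text
clock: 7.77
tool_pos: [0.5439, 0.1725, 0.0645]
ee_rot: [0.708, 0.706, 0.0, 0.0]
ft_force: [-3.7, -0.8, 1.5]
width: 0.12
finger_force: 51.9
```

Request:
servo_tool:
  increments: [0,0,0,0.001,0,0,0,0,0,0,0.002,0,0,0,0,0,0,0.002,0,0,0]

```text
clock: 8.02
tool_pos: [0.5441, 0.1726, 0.0644]
ee_rot: [0.708, 0.706, 0.001, 0.0]
ft_force: [-7.8, -2.3, 10.5]
width: 0.122
finger_force: 53.1
```

Request:
servo_tool:
  increments: [0,0,-0.0005,0,0,0,0,0,0,-0.001,0,0,0,0,0,0,-0.001,0,0,0,0]

```text
clock: 8.27
tool_pos: [0.5441, 0.1726, 0.0644]
ee_rot: [0.708, 0.706, 0.001, 0.001]
ft_force: [-3.8, -1.5, 8.5]
width: 0.123
finger_force: 52.8
```

```bash
python3 - <<'E'
from h import *
for n in ('wrist','side','scene'):
    c,p,d=shot(n); X=cloud(c,d)
    m=(d>0)&(abs(X[...,0]-.555)<.073)&(abs(X[...,1]-.171)<.063)&((abs(X[...,0]-.555)>.055)|(abs(X[...,1]-.171)>.05))&(abs(X[...,2]-.056)<.008)&(p.min(2)>80)
    q=X[m]; k=np.linalg.lstsq(np.c_[q[:,:2]-[.555,.171],np.ones(len(q))],q[:,2],rcond=None)[0]
    print(n,m.sum(),k.round(4),'rect',cv2.minAreaRect(q[:,:2].astype(np.float32)*1000))
    np.savez('s5_'+n,p=p,d=d,**c)
print(telemetry.get_state()['ft_force'],telemetry.get_state()['tool_pos'])
E
```

```text
wrist 17562 [-0.0006  0.0001  0.0579] rect ((554.9991455078125, 171.00914001464844), (125.97757720947266, 145.99530029296875), 89.99886322021484)
side 320 [-0.0001 -0.0005  0.0563] rect ((555.1135864257812, 170.45423889160156), (145.67025756835938, 124.61125183105469), 0.11769800633192062)
scene 516 [-0.0025  0.0021  0.0577] rect ((554.9909057617188, 170.98963928222656), (125.72001647949219, 144.73313903808594), 89.83447265625)
[-4.08400811 -1.21050597  8.16421775] [0.54412574 0.17258264 0.06444962]
```

Request:
servo_tool:
  increments: [0.3,0,0,0,0,0,0,0.4,0,0,0,0,0,0,0.4,0,0,0,0,0,0,0.4,0,0,-0.003,0,0,0,0.4,0,0,-0.015,0,0,0,0.4,0,0,-0.04,0,0,0,0.4,0,0,-0.08,0,0,0,0.4,0,0,-0.13,0,0,0,0.4,0,0,-0.17,0,0,0,0,0,0,-0.17,0,0,0,0,0,0,-0.17,0,0,0]

```text
clock: 9.33
tool_pos: [0.544, 0.1728, 0.1928]
ee_rot: [0.708, 0.706, 0.002, 0.002]
ft_force: [0.1, 0.2, -0.0]
width: 0.131
finger_force: 0.0
```

```bash
cat >> h.py <<'E'
CASE=np.array([.5547,.1712]); 
SIDES=dict(left=((0,-1),79.),right=((0,1),79.),far=((-1,0),89.))
def tgt(side,d,h,tilt,sx):
    """TCP pose (pos,Rot) so the lower leading corner is d inward of, h above the pin (mm); sx: tool-x sign pointing inward"""
    e,r=SIDES[side]; e=np.array([*e,0.]); pin=np.array([*CASE,.064])-e*r/1000
    z=np.array([0,0,-1.])*np.cos(tilt)-e*np.sin(tilt); x=sx*(e*np.cos(tilt)-np.array([0,0,1.])*np.sin(tilt)); y=np.cross(z,x)
    return pin+e*d/1000+np.array([0,0,h/1000])-x*sx*.011, R.from_matrix(np.c_[x,y,z])
def incs(poses):
    s=telemetry.get_state(); Rt=R.from_quat(s['ee_rot'])
    for p,D in poses: print(np.round(Rt.inv().apply(p-s['tool_pos'])/.75,4),np.round((Rt.inv()*D).as_rotvec()/(np.pi/2),4))
def corner(side,sx):
    s=telemetry.get_state(); e,r=SIDES[side]; e=np.array([*e,0.]); pin=np.array([*CASE,.064])-e*r/1000
    c=s['tool_pos']+R.from_quat(s['ee_rot']).apply([sx*.011,0,0])-pin
    print('corner d,h,lat mm',np.round([c@e*1000,c[2]*1000,c@np.cross([0,0,1],e)*1000],2),'F',s['ft_force'].round(2))
E
python3 - <<'E'
from h import *
s=telemetry.get_state(); print(s['qpos'],s['width'])
c,p,d=shot('side'); X=cloud(c,d)
m=(d>0)&(abs(X[...,0]-.555)<.073)&(abs(X[...,1]-.171)<.063)&((abs(X[...,0]-.555)>.055)|(abs(X[...,1]-.171)>.05))&(abs(X[...,2]-.056)<.008)&(p.min(2)>80)
q=X[m]; k=np.linalg.lstsq(np.c_[q[:,:2]-[.555,.171],np.ones(len(q))],q[:,2],rcond=None)[0]; print('lid plane',k.round(4))
c,p,d=shot('wrist'); X=cloud(c,d); save('w6.png',p)
m=(d>0)&(abs(X[...,2]-.0575)<.004)&(abs(X[...,0]-.555)<.09)&(abs(X[...,1]-.171)<.07)&(p.min(2)>80)
print(cv2.minAreaRect(X[m][:,:2].astype(np.float32)*1000))
incs([tgt('left',-55,60,.25,-1),tgt('left',-55,26,.25,-1)])
E
```

```text
[ 2.42847419e-01  1.90622237e-01  1.32702536e+00 -1.14632261e-04
  1.61831560e+00  2.44754723e-01] 0.13143923665746504
lid plane [-0.      0.0025  0.0562]
((559.1939697265625, 171.74342346191406), (128.71258544921875, 158.65109252929688), 89.63278198242188)
[0.1913 0.0158 0.0829] [-0.0005  0.1594 -0.0013]
[0.1913 0.0159 0.1283] [-0.0005  0.1594 -0.0013]
```

View pics/w6.png

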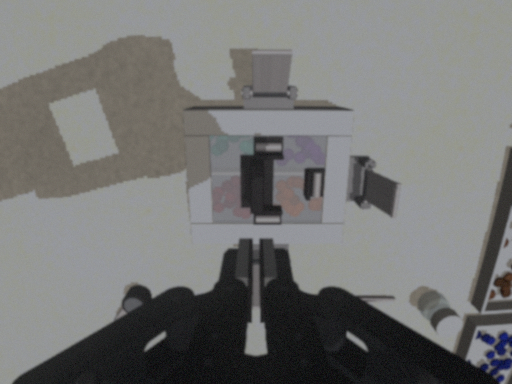

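The lid is seated squarely on the case: plate corners at about (186,110) to (352,110), and the three clips are still up. Next is the left clip.

Request:
servo_tool:
  increments: [0,0.04,0.004,0,0,0.04,0,0,0.09,0.01,0,0,0.08,0,0,0.14,0.016,0,0,0.12,0,0,0.18,0.016,0,0,0.16,0,0,0.191,0.016,0.01,0,0.16,0,0,0.191,0.016,0.05,0,0.16,0,0,0.191,0.016,0.083,0,0.16,0,0,0.191,0.016,0.11,0,0.16,0,0,0.191,0.016,0.128,0,0.16,0,0,0.191,0.016,0.128,0,0.16,0,0,0.191,0.016,0.128,0,0.16,0]

```text
clock: 10.35
tool_pos: [0.5549, 0.3151, 0.0928]
ee_rot: [0.702, 0.701, 0.088, -0.089]
ft_force: [-0.2, -1.2, 1.3]
width: 0.0
finger_force: 0.0
```

```bash
python3 - <<'E'
from h import *
corner('left',-1); 
incs([tgt('left',d,h,.25,-1) for d,h in ((-30,27),(-10,30),(4,33),(14,31),(22,26),(27,21),(31,16))])
E
```

```text
corner d,h,lat mm [-54.26  26.07   0.16] F [-0.21 -1.24  1.32]
[-0.031  -0.0002 -0.0092] [-0.0007  0.0002 -0.0016]
[-0.0559 -0.0001 -0.0197] [-0.0007  0.0002 -0.0016]
[-0.073  -0.0001 -0.0282] [-0.0007  0.0002 -0.0016]
[-0.0866 -0.0001 -0.0289] [-0.0007  0.0002 -0.0016]
[-0.0985 -0.     -0.025 ] [-0.0007  0.0002 -0.0016]
[-0.1067 -0.     -0.0202] [-0.0007  0.0002 -0.0016]
[-0.1135  0.     -0.0151] [-0.0007  0.0002 -0.0016]
```

Request:
servo_tool:
  increments: [0,-0.015,0,-0.0045,0,0,0,0,-0.031,0,-0.0092,0,0,0,0,-0.043,0,-0.0145,0,0,0,0,-0.056,0,-0.0197,0,0,0,0,-0.065,0,-0.024,0,0,0,0,-0.073,0,-0.0282,0,0,0,0,-0.08,0,-0.0285,0,0,0,0,-0.0866,0,-0.0289,0,0,0,0,-0.0985,0,-0.025,0,0,0,0,-0.1067,0,-0.0202,0,0,0,0,-0.1135,0,-0.0151,0,0,0,0,-0.1135,0,-0.0151,0,0,0]

```text
clock: 11.35
tool_pos: [0.5543, 0.2293, 0.0814]
ee_rot: [0.703, 0.7, 0.087, -0.089]
ft_force: [-0.3, -0.6, -1.2]
width: 0.001
finger_force: 0.0
```

```bash
python3 - <<'E'
from h import *
corner('left',-1); 
incs([tgt('left',d,h,.25,-1) for d,h in ((33,13),(33,10),(33,7))])
c,p,d=shot('scene'); q=proj(c,[.5547,.23,.07])[0].astype(int); 
save('s7.png',cv2.resize(p[q[1]-35:q[1]+35,q[0]-50:q[0]+50],None,fx=6,fy=6,interpolation=3))
E
```

```text
corner d,h,lat mm [31.58 14.65 -0.41] F [-0.27 -0.59 -1.23]
[-0.0024  0.0005  0.0017] [-0.0014 -0.0001 -0.0022]
[-0.0034  0.0005  0.0055] [-0.0014 -0.0001 -0.0022]
[-0.0044  0.0005  0.0094] [-0.0014 -0.0001 -0.0022]
```

View pics/s7.png

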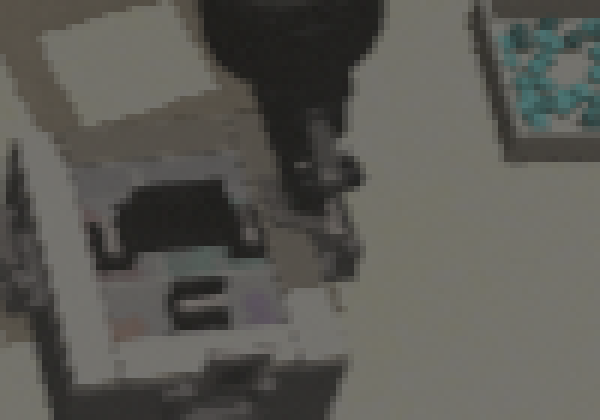

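The clip plate is under the fingertips and points inward over the lid, at crop (285,225). Now I'll press by feel.

Request:
servo_tool:
  increments: [0,-0.001,0,0.0015,0,0,0,0,-0.0015,0,0.003,0,0,0,0,-0.002,0,0.0045,0,0,0,0,-0.0025,0,0.006,0,0,0,0,-0.0025,0,0.006,0,0,0]

```text
clock: 11.82
tool_pos: [0.5552, 0.2299, 0.0785]
ee_rot: [0.702, 0.701, 0.089, -0.088]
ft_force: [0.6, -0.2, 1.8]
width: -0.002
finger_force: 0.4
```

Request:
servo_tool:
  increments: [0,-0.0003,0,0.001,0,0,0,0,-0.0005,0,0.002,0,0,0,0,-0.0005,0,0.002,0,0,0]

```text
clock: 12.07
tool_pos: [0.5552, 0.2297, 0.077]
ee_rot: [0.702, 0.701, 0.089, -0.088]
ft_force: [0.2, -1.6, 1.4]
width: -0.0
finger_force: 0.6
```

```bash
python3 - <<'E'
from h import *
corner('left',-1)
E
```

```text
corner d,h,lat mm [31.14 10.29  0.44] F [ 0.21 -1.64  1.37]
```

Request:
servo_tool:
  increments: [0,-0.0003,0,0.001,0,0,0,0,-0.0005,0,0.002,0,0,0,0,-0.0005,0,0.002,0,0,0]

```text
clock: 12.32
tool_pos: [0.5551, 0.2297, 0.0754]
ee_rot: [0.702, 0.701, 0.089, -0.088]
ft_force: [0.9, -1.0, 0.6]
width: -0.0
finger_force: 0.6
```

Request:
servo_tool:
  increments: [0,-0.0003,0,0.001,0,0,0,0,-0.0003,0,0.001,0,0,0]

```text
clock: 12.48
tool_pos: [0.5551, 0.2297, 0.0746]
ee_rot: [0.702, 0.701, 0.089, -0.088]
ft_force: [0.7, -0.7, 1.1]
width: 0.001
finger_force: 0.7
```

Request:
servo_tool:
  increments: [0,-0.0003,0,0.001,0,0,0,0,-0.0003,0,0.001,0,0,0]

```text
clock: 12.65
tool_pos: [0.5551, 0.2297, 0.0738]
ee_rot: [0.702, 0.701, 0.089, -0.089]
ft_force: [1.2, -0.5, 1.2]
width: -0.003
finger_force: 0.7
```

Request:
servo_tool:
  increments: [0,-0.0003,0,0.001,0,0,0,0,-0.0003,0,0.001,0,0,0]

```text
clock: 12.82
tool_pos: [0.555, 0.2296, 0.073]
ee_rot: [0.702, 0.701, 0.089, -0.089]
ft_force: [1.1, -1.0, 1.8]
width: -0.001
finger_force: 0.7
```

Request:
servo_tool:
  increments: [0,-0.0003,0,0.001,0,0,0,0,-0.0003,0,0.001,0,0,0]

```text
clock: 12.98
tool_pos: [0.555, 0.2296, 0.0722]
ee_rot: [0.702, 0.701, 0.089, -0.088]
ft_force: [0.6, -1.2, 1.6]
width: 0.002
finger_force: 0.7
```

Request:
servo_tool:
  increments: [0,-0.0003,0,0.001,0,0,0,0,-0.0003,0,0.001,0,0,0]

```text
clock: 13.15
tool_pos: [0.555, 0.2296, 0.0714]
ee_rot: [0.702, 0.701, 0.089, -0.088]
ft_force: [0.3, -1.5, 1.1]
width: -0.002
finger_force: 0.7
```

Request:
servo_tool:
  increments: [0,-0.0003,0,0.001,0,0,0,0,-0.0003,0,0.001,0,0,0]

```text
clock: 13.32
tool_pos: [0.555, 0.2296, 0.0707]
ee_rot: [0.702, 0.701, 0.089, -0.089]
ft_force: [0.8, -0.2, 1.4]
width: 0.002
finger_force: 0.7
```

Request:
servo_tool:
  increments: [0,-0.0003,0,0.001,0,0,0,0,-0.0003,0,0.001,0,0,0]

```text
clock: 13.48
tool_pos: [0.5551, 0.2295, 0.0701]
ee_rot: [0.702, 0.701, 0.089, -0.088]
ft_force: [-0.1, -1.5, 3.5]
width: -0.001
finger_force: 1.2
```

Request:
servo_tool:
  increments: [0,-0.0003,0,0.001,0,0,0,0,-0.0003,0,0.001,0,0,0]

```text
clock: 13.65
tool_pos: [0.5552, 0.2295, 0.0699]
ee_rot: [0.702, 0.701, 0.089, -0.088]
ft_force: [-2.1, -2.0, 5.4]
width: -0.006
finger_force: 2.7
```

Request:
servo_tool:
  increments: [0,-0.0003,0,0.001,0,0,0,0,-0.0003,0,0.001,0,0,0]

```text
clock: 13.82
tool_pos: [0.5553, 0.2295, 0.0697]
ee_rot: [0.702, 0.701, 0.089, -0.088]
ft_force: [-2.9, -2.9, 8.5]
width: -0.002
finger_force: 4.2
```

Request:
servo_tool:
  increments: [0,-0.0002,0,0.0007,0,0,0,0,-0.0002,0,0.0007,0,0,0]

```text
clock: 13.98
tool_pos: [0.5553, 0.2295, 0.0694]
ee_rot: [0.702, 0.701, 0.089, -0.088]
ft_force: [-3.8, -3.7, 10.4]
width: 0.001
finger_force: 5.0
```

Request:
servo_tool:
  increments: [0,-0.0002,0,0.0007,0,0,0,0,-0.0002,0,0.0007,0,0,0]

```text
clock: 14.15
tool_pos: [0.5553, 0.2294, 0.0685]
ee_rot: [0.702, 0.701, 0.089, -0.088]
ft_force: [-2.6, -2.6, 7.4]
width: -0.0
finger_force: 3.9
```

Request:
servo_tool:
  increments: [0,-0.0002,0,0.0007,0,0,0,0,-0.0002,0,0.0007,0,0,0]

```text
clock: 14.32
tool_pos: [0.5551, 0.2293, 0.0672]
ee_rot: [0.702, 0.701, 0.089, -0.088]
ft_force: [-0.5, -2.2, 3.4]
width: -0.002
finger_force: 1.5
```

Force dropped and the tip fell about 2 mm, so it snapped. I'll press on to feel the land.

Request:
servo_tool:
  increments: [0,-0.0002,0,0.0007,0,0,0,0,-0.0002,0,0.0007,0,0,0]

```text
clock: 14.48
tool_pos: [0.555, 0.2294, 0.0659]
ee_rot: [0.702, 0.701, 0.089, -0.089]
ft_force: [0.5, 0.5, 0.8]
width: 0.001
finger_force: 0.4
```

Request:
servo_tool:
  increments: [0,-0.0002,0,0.0007,0,0,0,0,-0.0002,0,0.0007,0,0,0]

```text
clock: 14.65
tool_pos: [0.555, 0.2295, 0.0657]
ee_rot: [0.702, 0.701, 0.089, -0.089]
ft_force: [-0.7, -1.5, 0.6]
width: 0.002
finger_force: 1.2
```

Request:
servo_tool:
  increments: [0,-0.0002,0,0.0007,0,0,0,0,-0.0002,0,0.0007,0,0,0]

```text
clock: 14.82
tool_pos: [0.5551, 0.2295, 0.0655]
ee_rot: [0.702, 0.701, 0.089, -0.089]
ft_force: [-1.5, -1.1, 5.2]
width: -0.003
finger_force: 2.4
```

Request:
servo_tool:
  increments: [0,-0.0002,0,0.0007,0,0,0,0,-0.0002,0,0.0007,0,0,0]

```text
clock: 14.98
tool_pos: [0.5551, 0.2295, 0.0654]
ee_rot: [0.702, 0.701, 0.089, -0.089]
ft_force: [-2.8, -2.0, 7.2]
width: 0.003
finger_force: 3.6
```

Request:
servo_tool:
  increments: [0,-0.0002,0,0.0007,0,0,0,0,-0.0002,0,0.0007,0,0,0]

```text
clock: 15.15
tool_pos: [0.5552, 0.2295, 0.0654]
ee_rot: [0.702, 0.701, 0.089, -0.089]
ft_force: [-4.2, -3.2, 9.6]
width: 0.002
finger_force: 4.9
```

```bash
python3 - <<'E'
from h import *
corner('left',-1)
E
```

```text
corner d,h,lat mm [31.36 -1.38  0.47] F [-4.16 -3.16  9.62]
```

Request:
servo_tool:
  increments: [0,0,0,-0.006,0,0,0,0,0,0,-0.03,0,0,0,0,0,0,-0.08,0,0,0,0,0,0,-0.14,0,0,0,0,0,0,-0.16,0,0,0,0,0,0,-0.16,0,0,0]

```text
clock: 15.65
tool_pos: [0.5572, 0.1992, 0.1863]
ee_rot: [0.702, 0.701, 0.093, -0.086]
ft_force: [0.4, -0.2, 0.6]
width: 0.0
finger_force: 0.0
```

```bash
cat > clipcheck.py <<'E'
from h import *
for n in ('scene','side','wrist'):
    c,p,d=shot(n); X=cloud(c,d); np.savez('cc_'+n,p=p,d=d,**c)
    for s,(e,r) in SIDES.items():
        e=np.array(e); q=X[...,:2]-CASE+e*r/1000; dd=q@e*1000; lat=q@np.array([-e[1],e[0]])*1000; z=X[...,2]*1000-64
        m=(d>0)&(abs(lat)<12)&(abs(dd)<36)&(z>-8)&(z<48)&((abs(dd)>8)|(z>8))
        m0=m&(dd>8)&(z>-6)
        print(n,s,'n',m.sum(),'inward n',m0.sum(),'angle',np.round(np.median(np.arctan2(z[m]-2,dd[m])),3) if m.sum() else '', 'zfit',np.polyfit(dd[m0],z[m0],1).round(3) if m0.sum()>8 else '')
E
python3 clipcheck.py; python3 - <<'E'
from h import *
incs([tgt('right',-55,130,.25,1),tgt('right',-55,60,.25,1),tgt('right',-55,26,.25,1)])
E
```

```text
scene left n 69 inward n 66 angle 0.001 zfit [-0.072  3.769]
scene right n 109 inward n 23 angle 2.2 zfit [ 0.047 -5.983]
scene far n 81 inward n 10 angle 1.789 zfit [ 0.015 -5.419]
side left n 27 inward n 27 angle -0.045 zfit [-0.035  1.737]
side right n 47 inward n 0 angle 2.4 zfit 
side far n 31 inward n 0 angle 1.761 zfit 
wrist left n 881 inward n 881 angle 0.023 zfit [-0.087  4.429]
wrist right n 181 inward n 0 angle 2.122 zfit 
wrist far n 1426 inward n 253 angle 1.655 zfit [ 1.000e-03 -5.502e+00]
[-0.2175  0.0007 -0.0804] [-0.0013 -0.3189 -0.0012]
[-0.2407  0.0009  0.01  ] [-0.0013 -0.3189 -0.0012]
[-0.252  0.001  0.054] [-0.0013 -0.3189 -0.0012]
```

The left clip stays home at slope about -0.08. Next is the right clip.

Request:
servo_tool:
  increments: [0,-0.03,0,-0.03,0,-0.07,0,0,-0.08,0,-0.06,0,-0.14,0,0,-0.13,0,-0.08,0,-0.21,0,0,-0.18,0,-0.08,0,-0.28,0,0,-0.2175,0,-0.08,0,-0.319,0,0,-0.2175,0,-0.08,0,-0.319,0,0,-0.225,0.0005,-0.05,0,-0.319,0,0,-0.235,0.0005,-0.01,0,-0.319,0,0,-0.244,0.001,0.025,0,-0.319,0,0,-0.252,0.001,0.054,0,-0.319,0,0,-0.252,0.001,0.054,0,-0.319,0]

```text
clock: 16.72
tool_pos: [0.5517, 0.0272, 0.087]
ee_rot: [0.702, 0.702, -0.092, 0.084]
ft_force: [-0.1, -0.5, -0.8]
width: -0.001
finger_force: 0.0
```

```bash
python3 - <<'E'
from h import *
corner('right',1); 
incs([tgt('right',d,h,.25,1) for d,h in ((-30,27),(-10,30),(4,33),(14,31),(22,26),(27,21),(31,16),(32,12),(32,8))])
E
```

```text
corner d,h,lat mm [-54.34  20.32   3.06] F [-0.05 -0.51 -0.78]
[ 0.0292  0.0039 -0.0167] [-0.0078 -0.0005  0.0009]
[ 0.0541  0.0038 -0.0271] [-0.0078 -0.0005  0.0009]
[ 0.0712  0.0037 -0.0356] [-0.0078 -0.0005  0.0009]
[ 0.0848  0.0037 -0.0363] [-0.0078 -0.0005  0.0009]
[ 0.0968  0.0038 -0.0325] [-0.0078 -0.0005  0.0009]
[ 0.1049  0.0039 -0.0277] [-0.0078 -0.0005  0.0009]
[ 0.1117  0.0039 -0.0225] [-0.0078 -0.0005  0.0009]
[ 0.1143  0.004  -0.0177] [-0.0078 -0.0005  0.0009]
[ 0.1156  0.0041 -0.0125] [-0.0078 -0.0005  0.0009]
```

Request:
servo_tool:
  increments: [0,0.015,0.002,-0.01,-0.004,0,0,0,0.029,0.0038,-0.0167,-0.0078,0,0,0,0.042,0.0038,-0.022,-0.0078,0,0,0,0.054,0.0038,-0.0271,-0.0078,0,0,0,0.063,0.0038,-0.0315,-0.0078,0,0,0,0.071,0.0038,-0.0356,-0.0078,0,0,0,0.078,0.0038,-0.036,-0.0078,0,0,0,0.0848,0.0038,-0.0363,-0.0078,0,0,0,0.0968,0.0038,-0.0325,-0.0078,0,0,0,0.1049,0.0039,-0.0277,-0.0078,0,0,0,0.1117,0.0039,-0.0225,-0.0078,0,0,0,0.1117,0.0039,-0.0225,-0.0078,0,0]

```text
clock: 17.72
tool_pos: [0.5577, 0.1124, 0.0878]
ee_rot: [0.701, 0.702, -0.085, 0.092]
ft_force: [-0.9, -0.2, -0.2]
width: -0.003
finger_force: 0.0
```

```bash
python3 - <<'E'
from h import *
corner('right',1); 
incs([tgt('right',d,h,.25,1) for d,h in ((31.5,12),(31.5,8))])
E
```

```text
corner d,h,lat mm [30.81 21.09 -2.96] F [-0.86 -0.21 -0.21]
[ 0.0039 -0.0041  0.0115] [ 0.0058  0.0002 -0.0004]
[ 0.0052 -0.0041  0.0166] [ 0.0058  0.0002 -0.0004]
```

Request:
servo_tool:
  increments: [0,0.001,-0.003,0.003,0.005,0,0,0,0.002,-0.004,0.006,0.0058,0,0,0,0.003,-0.004,0.009,0.0058,0,0,0,0.0038,-0.004,0.0115,0.0058,0,0,0,0.0038,-0.004,0.0115,0.0058,0,0]

```text
clock: 18.13
tool_pos: [0.5554, 0.1122, 0.0802]
ee_rot: [0.702, 0.701, -0.087, 0.089]
ft_force: [-0.5, -0.3, -0.5]
width: -0.002
finger_force: 0.0
```

```bash
python3 - <<'E'
from h import *
corner('right',1)
s=telemetry.get_state(); e=None
for n in ('side','scene'):
    c,p,d=shot(n); X=cloud(c,d)*1000
    dd=X[...,1]-92.2; z=X[...,2]-64; m=(d>0)&(abs(X[...,0]-554.7)<13)&(dd<45)&(dd>-45)&(z>5)&(z<60)
    print(n,m.sum(),'outward pts',(m&(dd<-5)).sum(),'max z by d',[(k,round(float(z[m&(abs(dd-k)<4)].max()),1)) for k in (-20,-8,0,8,16,24) if (m&(abs(dd-k)<4)).any()])
E
```

```text
corner d,h,lat mm [30.7  13.46 -0.75] F [-0.52 -0.35 -0.45]
side 162 outward pts 52 max z by d [(-20, 25.4), (-8, 7.2), (8, 44.8), (16, 59.4), (24, 59.5)]
scene 129 outward pts 61 max z by d [(-20, 31.5), (-8, 15.9), (0, 7.2), (8, 35.5), (16, 59.1), (24, 57.2)]
```

The right clip is still leaning outward: the tip rode over its bead because of a height offset. I'll lift, go back out, settle and sweep again lower.

```bash
python3 - <<'E'
from h import *
corner('right',1)
incs([tgt('right',d,h,.25,1) for d,h in ((30,60),(-20,62),(-57,50),(-57,22))])
E
```

```text
corner d,h,lat mm [30.82 13.95 -0.95] F [-0.25 -0.86 -0.16]
[-0.0162 -0.001  -0.0592] [ 0.0017 -0.0001 -0.0013]
[-0.0815 -0.001  -0.0453] [ 0.0017 -0.0001 -0.0013]
[-0.1253 -0.0009 -0.0176] [ 0.0017 -0.0001 -0.0013]
[-0.1161 -0.001   0.0185] [ 0.0017 -0.0001 -0.0013]
```

Request:
servo_tool:
  increments: [0,-0.008,-0.001,-0.03,0,0,0,0,-0.0162,-0.001,-0.059,0,0,0,0,-0.05,-0.001,-0.052,0,0,0,0,-0.0815,-0.001,-0.0453,0,0,0,0,-0.105,-0.001,-0.031,0,0,0,0,-0.1253,-0.001,-0.0176,0,0,0,0,-0.1253,-0.001,-0.0176,0,0,0,0,-0.121,-0.001,0,0,0,0,0,-0.1161,-0.001,0.0185,0,0,0,0,-0.1161,-0.001,0.0185,0,0,0,0,-0.1161,-0.001,0.0185,0,0,0,0,-0.1161,-0.001,0.0185,0,0,0]

```text
clock: 19.23
tool_pos: [0.5552, 0.0251, 0.0897]
ee_rot: [0.702, 0.701, -0.087, 0.09]
ft_force: [0.2, 0.2, -0.2]
width: 0.003
finger_force: 0.0
```

```bash
python3 - <<'E'
from h import *
corner('right',1)
incs([tgt('right',d,h,.25,1) for d,h in ((-30,24),(-10,29),(4,32),(14,30))])
E
```

```text
corner d,h,lat mm [-56.44  23.02  -0.5 ] F [ 0.24  0.16 -0.19]
[ 0.0338 -0.0007 -0.01  ] [ 0.0025 -0.0001 -0.0011]
[ 0.058  -0.0007 -0.023 ] [ 0.0025 -0.0001 -0.0011]
[ 0.0751 -0.0007 -0.0315] [ 0.0025 -0.0001 -0.0011]
[ 0.0887 -0.0007 -0.0322] [ 0.0025 -0.0001 -0.0011]
```

Request:
servo_tool:
  increments: [0,0.009,0,-0.0025,0,0,0,0,0.018,0,-0.005,0,0,0,0,0.026,0,-0.0075,0,0,0,0,0.034,0,-0.01,0,0,0,0,0.042,0,-0.0145,0,0,0,0,0.05,0,-0.019,0,0,0,0,0.058,0,-0.023,0,0,0,0,0.067,0,-0.0275,0,0,0,0,0.075,0,-0.0315,0,0,0,0,0.082,0,-0.032,0,0,0,0,0.0887,0,-0.0322,0,0,0,0,0.0887,0,-0.0322,0,0,0]

```text
clock: 20.23
tool_pos: [0.5545, 0.0961, 0.0951]
ee_rot: [0.702, 0.701, -0.087, 0.089]
ft_force: [0.1, 0.4, -0.3]
width: 0.0
finger_force: 0.0
```

```bash
python3 - <<'E'
from h import *
corner('right',1)
incs([tgt('right',d,h,.25,1) for d,h in ((22,26),(27,21),(31,16),(31.5,12))])
for n in ('side','scene'):
    c,p,d=shot(n); X=cloud(c,d)*1000
    dd=X[...,1]-92.2; z=X[...,2]-64; m=(d>0)&(abs(X[...,0]-554.7)<13)&(dd<45)&(dd>-45)&(z>5)&(z<60)
    print(n,'outward pts',(m&(dd<-12)).sum())
E
```

```text
corner d,h,lat mm [14.59 28.36  0.15] F [ 0.07  0.38 -0.28]
[0.0104 0.0002 0.0006] [ 0.0013 -0.0003 -0.0005]
[0.0185 0.0002 0.0054] [ 0.0013 -0.0003 -0.0005]
[0.0253 0.0002 0.0106] [ 0.0013 -0.0003 -0.0005]
[0.0272 0.0002 0.0156] [ 0.0013 -0.0003 -0.0005]
side outward pts 0
scene outward pts 0
```

Clip caught this time. Continue the arc.

Request:
servo_tool:
  increments: [0,0.0055,0,0.0003,0,0,0,0,0.0104,0,0.0006,0,0,0,0,0.0145,0,0.003,0,0,0,0,0.0185,0,0.0054,0,0,0,0,0.022,0,0.008,0,0,0,0,0.0253,0,0.0106,0,0,0,0,0.0265,0,0.013,0,0,0,0,0.0272,0,0.0156,0,0,0,0,0.0272,0,0.0156,0,0,0]

```text
clock: 21.08
tool_pos: [0.5547, 0.112, 0.0788]
ee_rot: [0.702, 0.701, -0.087, 0.089]
ft_force: [0.1, -0.0, 0.6]
width: 0.003
finger_force: 0.0
```

```bash
python3 - <<'E'
from h import *
corner('right',1)
incs([tgt('right',d,h,.25,1) for d,h in ((31.5,10),(31.5,8))])
E
```

```text
corner d,h,lat mm [30.49 12.12 -0.05] F [ 0.1  -0.02  0.56]
[ 0.002  -0.      0.0024] [ 0.0014 -0.0001 -0.0011]
[ 0.0027 -0.0001  0.005 ] [ 0.0014 -0.0001 -0.0011]
```

Request:
servo_tool:
  increments: [0,0.0008,0,0.001,0,0,0,0,0.0012,0,0.002,0,0,0,0,0.0012,0,0.002,0,0,0]

```text
clock: 21.33
tool_pos: [0.5548, 0.1125, 0.0776]
ee_rot: [0.702, 0.701, -0.087, 0.089]
ft_force: [-0.4, 0.9, 0.7]
width: 0.001
finger_force: 0.4
```

Request:
servo_tool:
  increments: [0,0.0003,0,0.001,0,0,0,0,0.0003,0,0.001,0,0,0]

```text
clock: 21.5
tool_pos: [0.5549, 0.1126, 0.0769]
ee_rot: [0.702, 0.701, -0.087, 0.089]
ft_force: [-0.6, 0.8, 1.0]
width: -0.002
finger_force: 0.6
```

Request:
servo_tool:
  increments: [0,0.0003,0,0.001,0,0,0,0,0.0003,0,0.001,0,0,0]

```text
clock: 21.67
tool_pos: [0.555, 0.1126, 0.0761]
ee_rot: [0.702, 0.701, -0.087, 0.089]
ft_force: [-0.4, 0.5, 1.2]
width: 0.003
finger_force: 0.6
```

Request:
servo_tool:
  increments: [0,0.0003,0,0.001,0,0,0,0,0.0003,0,0.001,0,0,0]

```text
clock: 21.83
tool_pos: [0.555, 0.1126, 0.0753]
ee_rot: [0.702, 0.701, -0.087, 0.089]
ft_force: [0.7, 0.7, 1.2]
width: 0.004
finger_force: 0.7
```

Same feel as the left one, so the clip is under the tip. Continue.

Request:
servo_tool:
  increments: [0,0.0003,0,0.001,0,0,0,0,0.0003,0,0.001,0,0,0]

```text
clock: 22.0
tool_pos: [0.5549, 0.1126, 0.0744]
ee_rot: [0.702, 0.701, -0.087, 0.089]
ft_force: [1.6, 0.5, 1.7]
width: -0.003
finger_force: 0.7
```

Request:
servo_tool:
  increments: [0,0.0003,0,0.001,0,0,0,0,0.0003,0,0.001,0,0,0]

```text
clock: 22.17
tool_pos: [0.5549, 0.1127, 0.0736]
ee_rot: [0.702, 0.701, -0.087, 0.089]
ft_force: [0.1, 1.0, 1.8]
width: 0.001
finger_force: 0.7
```

Request:
servo_tool:
  increments: [0,0.0003,0,0.001,0,0,0,0,0.0003,0,0.001,0,0,0]

```text
clock: 22.33
tool_pos: [0.5549, 0.1127, 0.0728]
ee_rot: [0.702, 0.701, -0.087, 0.089]
ft_force: [0.8, 0.7, 1.1]
width: -0.001
finger_force: 0.7
```

Request:
servo_tool:
  increments: [0,0.0003,0,0.001,0,0,0,0,0.0003,0,0.001,0,0,0]

```text
clock: 22.5
tool_pos: [0.5549, 0.1127, 0.072]
ee_rot: [0.702, 0.701, -0.087, 0.089]
ft_force: [0.3, 0.5, 1.2]
width: -0.004
finger_force: 0.7
```

Request:
servo_tool:
  increments: [0,0.0003,0,0.001,0,0,0,0,0.0003,0,0.001,0,0,0]

```text
clock: 22.67
tool_pos: [0.5549, 0.1128, 0.0715]
ee_rot: [0.702, 0.701, -0.087, 0.089]
ft_force: [-0.4, 0.9, 1.5]
width: 0.001
finger_force: 1.1
```

Request:
servo_tool:
  increments: [0,0.0003,0,0.001,0,0,0,0,0.0003,0,0.001,0,0,0]

```text
clock: 22.83
tool_pos: [0.555, 0.1128, 0.0712]
ee_rot: [0.702, 0.701, -0.087, 0.089]
ft_force: [-1.3, 1.6, 5.0]
width: 0.001
finger_force: 2.6
```

Request:
servo_tool:
  increments: [0,0.0003,0,0.001,0,0,0,0,0.0003,0,0.001,0,0,0]

```text
clock: 23.0
tool_pos: [0.5551, 0.1129, 0.071]
ee_rot: [0.702, 0.701, -0.087, 0.089]
ft_force: [-4.4, 0.8, 9.3]
width: -0.001
finger_force: 4.2
```

Request:
servo_tool:
  increments: [0,0.0002,0,0.0007,0,0,0,0,0.0002,0,0.0007,0,0,0]

```text
clock: 23.17
tool_pos: [0.5552, 0.1129, 0.0709]
ee_rot: [0.702, 0.701, -0.087, 0.09]
ft_force: [-3.5, -0.5, 10.4]
width: 0.0
finger_force: 5.2
```

Request:
servo_tool:
  increments: [0,0.0002,0,0.0007,0,0,0,0,0.0002,0,0.0007,0,0,0]

```text
clock: 23.33
tool_pos: [0.5551, 0.113, 0.0702]
ee_rot: [0.702, 0.701, -0.087, 0.089]
ft_force: [-4.0, 1.1, 10.0]
width: 0.002
finger_force: 4.7
```

Request:
servo_tool:
  increments: [0,0.0002,0,0.0007,0,0,0,0,0.0002,0,0.0007,0,0,0]

```text
clock: 23.5
tool_pos: [0.5551, 0.1131, 0.0692]
ee_rot: [0.702, 0.701, -0.087, 0.089]
ft_force: [-2.8, 1.5, 7.4]
width: -0.004
finger_force: 3.2
```

Request:
servo_tool:
  increments: [0,0.0002,0,0.0007,0,0,0,0,0.0002,0,0.0007,0,0,0]

```text
clock: 23.67
tool_pos: [0.555, 0.1132, 0.068]
ee_rot: [0.702, 0.701, -0.087, 0.089]
ft_force: [-0.8, 1.6, 3.6]
width: -0.002
finger_force: 1.5
```

Request:
servo_tool:
  increments: [0,0.0002,0,0.0007,0,0,0,0,0.0002,0,0.0007,0,0,0]

```text
clock: 23.83
tool_pos: [0.5548, 0.1128, 0.0667]
ee_rot: [0.702, 0.701, -0.087, 0.089]
ft_force: [0.5, 1.4, 1.7]
width: 0.001
finger_force: 1.2
```

Request:
servo_tool:
  increments: [0,0.0002,0,0.0007,0,0,0,0,0.0002,0,0.0007,0,0,0]

```text
clock: 24.0
tool_pos: [0.5549, 0.1128, 0.0666]
ee_rot: [0.702, 0.701, -0.087, 0.089]
ft_force: [-1.1, 1.2, 3.9]
width: 0.003
finger_force: 1.7
```

Request:
servo_tool:
  increments: [0,0.0002,0,0.0007,0,0,0,0,0.0002,0,0.0007,0,0,0]

```text
clock: 24.17
tool_pos: [0.555, 0.1129, 0.0665]
ee_rot: [0.702, 0.701, -0.087, 0.089]
ft_force: [-2.8, 1.1, 5.7]
width: 0.0
finger_force: 3.0
```

Request:
servo_tool:
  increments: [0,0.0002,0,0.0007,0,0,0,0,0.0002,0,0.0007,0,0,0]

```text
clock: 24.33
tool_pos: [0.555, 0.1129, 0.0664]
ee_rot: [0.702, 0.701, -0.087, 0.089]
ft_force: [-4.2, 1.4, 8.6]
width: 0.003
finger_force: 4.3
```

Request:
servo_tool:
  increments: [0,0,0,-0.006,0,0,0,0,0,0,-0.03,0,0,0,0,0,0,-0.08,0,0,0,0,0,0,-0.14,0,0,0,0,0,0,-0.16,0,0,0,0,0,0,-0.16,0,0,0,0,0,0,-0.16,0,0,0]

```text
clock: 24.92
tool_pos: [0.5549, 0.1428, 0.1823]
ee_rot: [0.702, 0.701, -0.086, 0.09]
ft_force: [-0.0, -0.4, -0.9]
width: -0.0
finger_force: 0.0
```

```bash
python3 clipcheck.py; python3 - <<'E'
from h import *
print(telemetry.get_state()['qpos'])
for sx in (1,-1): incs([tgt('far',-32,140,.25,sx),tgt('far',-32,60,.25,sx),tgt('far',-32,24,.25,sx)])
E
```

```text
scene left n 70 inward n 67 angle -0.013 zfit [-0.133  4.711]
scene right n 73 inward n 68 angle 0.005 zfit [-0.058  3.66 ]
scene far n 84 inward n 14 angle 1.783 zfit [-2.000e-03 -5.147e+00]
side left n 30 inward n 30 angle -0.048 zfit [-0.067  2.73 ]
side right n 33 inward n 32 angle -0.005 zfit [-0.065  3.154]
side far n 32 inward n 1 angle 1.776 zfit 
wrist left n 1521 inward n 1521 angle 0.025 zfit [-0.082  4.282]
wrist right n 787 inward n 787 angle 0.06 zfit [-0.048  4.384]
wrist far n 1906 inward n 357 angle 1.656 zfit [ 1.000e-03 -5.492e+00]
[ 0.30267131  0.26860127  1.28093407 -0.24022583  1.66661395  0.29005359]
[ 0.0289  0.1767 -0.0451] [-2.485e-01  2.000e-04 -9.697e-01]
[0.0554 0.1767 0.0582] [-2.485e-01  2.000e-04 -9.697e-01]
[0.0673 0.1768 0.1047] [-2.485e-01  2.000e-04 -9.697e-01]
[ 0.0289  0.1767 -0.0451] [2.0000e-04 2.5060e-01 1.0076e+00]
[0.0554 0.1767 0.0582] [2.0000e-04 2.5060e-01 1.0076e+00]
[0.0673 0.1768 0.1047] [2.0000e-04 2.5060e-01 1.0076e+00]
```

Left and right are home. Now the far clip, with the wrist turned 90°.

Request:
servo_tool:
  increments: [0,0.005,0.03,-0.045,-0.02,0,-0.075,0,0.01,0.06,-0.045,-0.04,0,-0.15,0,0.015,0.09,-0.045,-0.06,0,-0.225,0,0.02,0.12,-0.045,-0.08,0,-0.3,0,0.025,0.15,-0.045,-0.1,0,-0.375,0,0.0289,0.1767,-0.045,-0.12,0,-0.45,0,0.0289,0.1767,-0.045,-0.14,0,-0.53,0,0.0289,0.1767,-0.045,-0.16,0,-0.61,0,0.0289,0.1767,-0.045,-0.18,0,-0.69,0,0.0289,0.1767,-0.045,-0.2,0,-0.77,0,0.0289,0.1767,-0.045,-0.22,0,-0.85,0,0.0289,0.1767,-0.045,-0.24,0,-0.93]

```text
clock: 26.07
tool_pos: [0.6864, 0.1714, 0.2071]
ee_rot: [0.042, 0.991, -0.004, 0.126]
ft_force: [-0.0, -0.1, 1.0]
width: 0.001
finger_force: 0.0
```

Request:
servo_tool:
  increments: [0,0,0,0,0,0,0,0,0,0,0,0,0,0,0,0,0,0,0,0,0]

```text
clock: 26.32
tool_pos: [0.6869, 0.1716, 0.2083]
ee_rot: [0.047, 0.991, -0.005, 0.127]
ft_force: [1.4, -0.3, -0.2]
width: 0.002
finger_force: 0.0
```

```bash
python3 - <<'E'
from h import *
corner('far',1); print(telemetry.get_state()['qpos'])
incs([tgt('far',-34,h,.25,1) for h in (100,60,24)])
E
```

```text
corner d,h,lat mm [-32.56 141.58  -1.43] F [ 1.42 -0.32 -0.16]
[ 0.22273748  0.39535499  1.06787967 -0.07656068  1.43623463 -1.2522608 ]
[ 0.012  -0.0005  0.0542] [-0.0133  0.0025 -0.0586]
[ 0.0254 -0.0007  0.1059] [-0.0133  0.0025 -0.0586]
[ 0.0374 -0.0008  0.1523] [-0.0133  0.0025 -0.0586]
```

Request:
servo_tool:
  increments: [0,0.006,-0.0003,0.027,-0.0133,0.0025,-0.0586,0,0.012,-0.0005,0.054,-0.0133,0.0025,-0.0586,0,0.019,-0.0006,0.08,-0.0133,0.0025,-0.0586,0,0.0254,-0.0007,0.106,-0.0133,0.0025,-0.0586,0,0.031,-0.0008,0.13,-0.0133,0.0025,-0.0586,0,0.0374,-0.0008,0.1523,-0.0133,0.0025,-0.0586,0,0.0374,-0.0008,0.1523,-0.0133,0.0025,-0.0586,0,0.0374,-0.0008,0.1523,-0.0133,0.0025,-0.0586,0,0.0374,-0.0008,0.1523,-0.0133,0.0025,-0.0586]

```text
clock: 27.07
tool_pos: [0.6894, 0.1717, 0.0932]
ee_rot: [-0.001, 0.992, 0.0, 0.126]
ft_force: [-0.6, 0.0, 0.3]
width: 0.001
finger_force: 0.0
```

```bash
python3 - <<'E'
from h import *
corner('far',1)
incs([tgt('far',d,h,.25,1) for d,h in ((-10,29),(4,32),(14,30),(22,26),(27,21),(31,16),(31.5,12))])
E
```

```text
corner d,h,lat mm [-35.01  26.48  -0.51] F [-0.57  0.03  0.3 ]
[ 0.0314 -0.0006 -0.0116] [0.0009 0.0021 0.0018]
[ 0.0485 -0.0006 -0.0201] [0.0009 0.0021 0.0018]
[ 0.0621 -0.0005 -0.0209] [0.0009 0.0021 0.0018]
[ 0.0737 -0.0005 -0.0184] [0.0009 0.0021 0.0018]
[ 0.0819 -0.0005 -0.0136] [0.0009 0.0021 0.0018]
[ 0.0887 -0.0005 -0.0085] [0.0009 0.0021 0.0018]
[ 0.0907 -0.0005 -0.0035] [0.0009 0.0021 0.0018]
```

Request:
servo_tool:
  increments: [0,0.01,0,-0.004,0,0,0,0,0.02,0,-0.008,0,0,0,0,0.0314,0,-0.0116,0,0,0,0,0.04,0,-0.016,0,0,0,0,0.0485,0,-0.0195,0,0,0,0,0.0555,0,-0.02,0,0,0,0,0.0621,0,-0.0205,0,0,0,0,0.0621,0,-0.0205,0,0,0]

```text
clock: 27.73
tool_pos: [0.6392, 0.1714, 0.0953]
ee_rot: [-0.002, 0.992, 0.0, 0.125]
ft_force: [0.4, -0.2, 0.1]
width: 0.002
finger_force: 0.1
```

```bash
python3 - <<'E'
from h import *
corner('far',1)
incs([tgt('far',d,h,.25,1) for d,h in ((22,26),(27,21),(31,16),(31.5,12))])
E
```

```text
corner d,h,lat mm [15.15 28.53 -0.11] F [ 0.37 -0.17  0.08]
[ 0.0097 -0.0002  0.001 ] [0.0008 0.001  0.0024]
[ 0.0178 -0.0001  0.0058] [0.0008 0.001  0.0024]
[ 0.0246 -0.0001  0.0109] [0.0008 0.001  0.0024]
[ 0.0266 -0.0001  0.0159] [0.0008 0.001  0.0024]
```

Request:
servo_tool:
  increments: [0,0.005,0,0.0005,0,0,0,0,0.0097,0,0.001,0,0,0,0,0.014,0,0.0035,0,0,0,0,0.0178,0,0.0058,0,0,0,0,0.0215,0,0.0085,0,0,0,0,0.0246,0,0.0109,0,0,0,0,0.0256,0,0.0135,0,0,0,0,0.0266,0,0.0159,0,0,0,0,0.0266,0,0.0159,0,0,0]

```text
clock: 28.48
tool_pos: [0.6231, 0.1711, 0.078]
ee_rot: [-0.002, 0.992, 0.0, 0.125]
ft_force: [0.3, -0.4, 0.7]
width: -0.003
finger_force: 0.1
```

Request:
servo_tool:
  increments: [0,0.0003,0,0.001,0,0,0,0,0.0005,0,0.002,0,0,0,0,0.0005,0,0.002,0,0,0]

```text
clock: 28.73
tool_pos: [0.6235, 0.1712, 0.077]
ee_rot: [-0.002, 0.992, 0.0, 0.126]
ft_force: [0.2, 0.4, 0.6]
width: 0.003
finger_force: 0.5
```

```bash
python3 - <<'E'
from h import *
corner('far',1)
E
```

```text
corner d,h,lat mm [30.82 10.29  0.08] F [0.21 0.39 0.56]
```

Clip is under the tip. Pressing.

Request:
servo_tool:
  increments: [0,0.0006,0,0.001,0,0,0,0,0.0006,0,0.001,0,0,0]

```text
clock: 28.9
tool_pos: [0.6233, 0.1712, 0.0762]
ee_rot: [-0.002, 0.992, 0.0, 0.126]
ft_force: [0.0, 0.4, 2.2]
width: -0.001
finger_force: 0.7
```

Request:
servo_tool:
  increments: [0,0.0003,0,0.001,0,0,0,0,0.0003,0,0.001,0,0,0]

```text
clock: 29.07
tool_pos: [0.6232, 0.1711, 0.0754]
ee_rot: [-0.002, 0.992, 0.0, 0.125]
ft_force: [-0.2, 0.4, 1.7]
width: 0.0
finger_force: 0.7
```

Request:
servo_tool:
  increments: [0,0.0003,0,0.001,0,0,0,0,0.0003,0,0.001,0,0,0]

```text
clock: 29.23
tool_pos: [0.6231, 0.1712, 0.0745]
ee_rot: [-0.002, 0.992, 0.0, 0.125]
ft_force: [0.2, 0.5, 1.4]
width: -0.001
finger_force: 0.7
```

Request:
servo_tool:
  increments: [0,0.0003,0,0.001,0,0,0,0,0.0003,0,0.001,0,0,0]

```text
clock: 29.4
tool_pos: [0.6231, 0.1712, 0.0738]
ee_rot: [-0.002, 0.992, 0.0, 0.125]
ft_force: [-0.5, 0.1, 1.5]
width: 0.001
finger_force: 0.7
```

Request:
servo_tool:
  increments: [0,0.0003,0,0.001,0,0,0,0,0.0003,0,0.001,0,0,0]

```text
clock: 29.57
tool_pos: [0.6231, 0.1712, 0.073]
ee_rot: [-0.002, 0.992, 0.0, 0.125]
ft_force: [0.8, -0.4, 0.5]
width: -0.001
finger_force: 0.7
```

Request:
servo_tool:
  increments: [0,0.0003,0,0.001,0,0,0,0,0.0003,0,0.001,0,0,0]

```text
clock: 29.73
tool_pos: [0.623, 0.1712, 0.0722]
ee_rot: [-0.002, 0.992, 0.0, 0.125]
ft_force: [-0.5, -0.2, 0.9]
width: -0.002
finger_force: 0.7
```

Request:
servo_tool:
  increments: [0,0.0003,0,0.001,0,0,0,0,0.0003,0,0.001,0,0,0]

```text
clock: 29.9
tool_pos: [0.623, 0.1712, 0.0714]
ee_rot: [-0.002, 0.992, 0.0, 0.125]
ft_force: [-0.5, 0.5, 1.7]
width: -0.005
finger_force: 0.7
```

Request:
servo_tool:
  increments: [0,0.0003,0,0.001,0,0,0,0,0.0003,0,0.001,0,0,0]

```text
clock: 30.07
tool_pos: [0.6231, 0.1712, 0.0709]
ee_rot: [-0.002, 0.992, 0.0, 0.126]
ft_force: [-1.6, -0.2, 2.3]
width: -0.001
finger_force: 1.1
```

Request:
servo_tool:
  increments: [0,0.0003,0,0.001,0,0,0,0,0.0003,0,0.001,0,0,0]

```text
clock: 30.23
tool_pos: [0.6231, 0.1712, 0.0706]
ee_rot: [-0.002, 0.992, 0.0, 0.126]
ft_force: [-2.6, -0.5, 5.6]
width: 0.0
finger_force: 2.3
```

Request:
servo_tool:
  increments: [0,0.0003,0,0.001,0,0,0,0,0.0003,0,0.001,0,0,0]

```text
clock: 30.4
tool_pos: [0.6232, 0.1712, 0.07]
ee_rot: [-0.002, 0.992, 0.0, 0.126]
ft_force: [-3.3, 0.9, 5.9]
width: 0.0
finger_force: 2.8
```

Request:
servo_tool:
  increments: [0,0.0002,0,0.0007,0,0,0,0,0.0002,0,0.0007,0,0,0]

```text
clock: 30.57
tool_pos: [0.6231, 0.1712, 0.0693]
ee_rot: [-0.002, 0.992, 0.0, 0.126]
ft_force: [-3.0, -0.5, 4.5]
width: 0.0
finger_force: 2.3
```

Request:
servo_tool:
  increments: [0,0.0002,0,0.0007,0,0,0,0,0.0002,0,0.0007,0,0,0]

```text
clock: 30.73
tool_pos: [0.623, 0.1712, 0.0683]
ee_rot: [-0.002, 0.992, 0.0, 0.126]
ft_force: [-0.4, -0.5, 2.1]
width: -0.002
finger_force: 1.3
```

Request:
servo_tool:
  increments: [0,0.0002,0,0.0007,0,0,0,0,0.0002,0,0.0007,0,0,0]

```text
clock: 30.9
tool_pos: [0.6229, 0.1712, 0.0672]
ee_rot: [-0.002, 0.992, 0.0, 0.125]
ft_force: [-0.2, -0.2, 1.6]
width: -0.006
finger_force: 0.9
```

Request:
servo_tool:
  increments: [0,0.0002,0,0.0007,0,0,0,0,0.0002,0,0.0007,0,0,0]

```text
clock: 31.07
tool_pos: [0.6229, 0.1712, 0.0671]
ee_rot: [-0.002, 0.992, 0.0, 0.126]
ft_force: [-2.6, 0.9, 4.3]
width: 0.001
finger_force: 1.6
```

Snapped. A little firmer onto the land, then retreat and check.

Request:
servo_tool:
  increments: [0,0.0002,0,0.0007,0,0,0,0,0.0002,0,0.0007,0,0,0]

```text
clock: 31.23
tool_pos: [0.623, 0.1712, 0.067]
ee_rot: [-0.002, 0.992, 0.0, 0.126]
ft_force: [-3.8, 0.8, 5.6]
width: 0.002
finger_force: 2.8
```

Request:
servo_tool:
  increments: [0,0.0002,0,0.0007,0,0,0,0,0.0002,0,0.0007,0,0,0]

```text
clock: 31.4
tool_pos: [0.623, 0.1712, 0.0669]
ee_rot: [-0.002, 0.992, 0.0, 0.126]
ft_force: [-4.7, -1.3, 8.4]
width: 0.002
finger_force: 4.1
```

Request:
servo_tool:
  increments: [0,0,0,-0.006,0,0,0,0,0,0,-0.03,0,0,0,0,0,0,-0.08,0,0,0,0,0,0,-0.14,0,0,0,0,0,0,-0.18,0,0,0,0,0,0,-0.18,0,0,0,0,0,0,-0.18,0,0,0]

```text
clock: 31.98
tool_pos: [0.5899, 0.1712, 0.1993]
ee_rot: [-0.002, 0.992, 0.001, 0.128]
ft_force: [0.7, -0.7, -1.1]
width: 0.002
finger_force: 0.0
```

```bash
python3 clipcheck.py; python3 - <<'E'
from h import *
f=np.load('cc_wrist.npz'); save('fin.png',f['p'])
f=np.load('cc_side.npz'); X=cloud(f,f['d']); m=(f['d']>0)&(abs(X[...,0]-.555)<.073)&(abs(X[...,1]-.171)<.063)&((abs(X[...,0]-.555)>.055)|(abs(X[...,1]-.171)>.05))&(abs(X[...,2]-.056)<.006)&(f['p'].min(2)>80)
print('lid z',np.median(X[m][:,2]))
E
```

```text
scene left n 69 inward n 66 angle -0.016 zfit [-0.046  2.799]
scene right n 84 inward n 77 angle 0.005 zfit [-0.083  3.929]
scene far n 76 inward n 75 angle 0.063 zfit [-0.026  3.911]
side left n 26 inward n 26 angle -0.044 zfit [1.000e-03 1.141e+00]
side right n 34 inward n 32 angle -0.005 zfit [-0.1    3.819]
side far n 38 inward n 33 angle -0.019 zfit [-0.046  2.639]
wrist left n 1015 inward n 1015 angle 0.023 zfit [-0.079  4.179]
wrist right n 1012 inward n 1012 angle 0.061 zfit [-0.045  4.317]
wrist far n 705 inward n 705 angle 0.068 zfit [-0.032  4.232]
lid z 0.05619684054586793
```

View pics/fin.png

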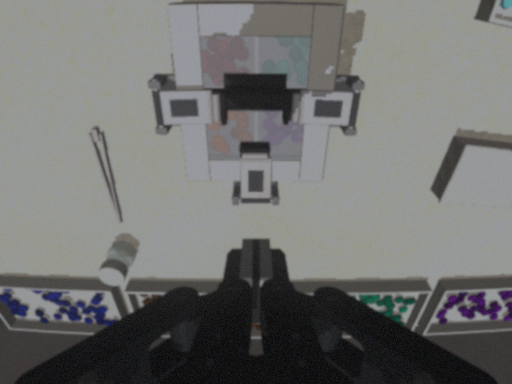

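All three clips lie flat over the lid, at about (185,107), (328,107) and (256,178). The lid is seated and nothing is touching the robot.

```bash
python3 -c "
from rig import arm
print(arm.close_job())"
```

```text
the job is handed in; nothing more can be done
None
```

I seated the lid flat on the case and snapped all three clips home, confirmed in the camera views before I handed the job in at about 32 s; the highest wrist force I read while pressing a clip was about 12 N.

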